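# Clamp the bracket in the drilling jig and switch on the supply

### The job

Lay the steel tee bracket the right way up in the drilling jig, its flange flat on the jig between the four corner stops, and let go of it. Then push both toggle clamps over with a fingertip so that their pads snap down and hold the flange, and only after that flip the supply switch under the wire guard on the sloping switch box all the way over, from the left to the right as you face the sloping front. Do not push the steel channel, the socket, the small jar or the screwdriver out of place.

Things in the scene. Friction and masses are not known exactly. Their poses are not given: they have to be found in the camera images.
- bracket: Loose tee bracket of bare steel, about 0.6 kg. Flange 60 (x) x 120 (y) x 8 mm thick, lying on the bench; on its top stands one upright fin 8 mm thick (y), 50 mm long (x), centred, reaching 73 mm above the flange's underside: lift it by the fin. Origin: centre of the flange's underside; z up. Either way round (half turn) will do.
- jig: Fixed drilling jig: grey plate 15 mm thick on the bench, x -110 to +55, y -85 to +85 mm. Origin: bench level, under the centre of the bracket's place. The bracket goes with its flange centred here on the plate's top (z = 15 mm), its x along the jig's x or opposite, between 4 L-shaped corner stops 7 mm tall with 3 mm play each side. Both clamps are on its -x side. Jig and switch box may swap sides.
- clamp_left_pivot (a point): Pivot of the left clamp, in the jig's frame at x = -75, y = +38, z = 46 mm; the pivot lugs reach z = 57 mm. An open clamp's arm stands up to z = 112 mm, its pad at x = -42 mm, clear of the flange; its handle's ball reaches z = 117 mm.
- clamp_right_pivot (a point): The same for the right clamp, at y = -38 mm.
- clamp_left (a joint): Over-centre toggle clamp, a bell crank about the jig's y axis. 0 rad = open (handle leaning 40 deg to -x, arm up); grows as the handle is pushed to +x. Dead centre near 0.7 (handle upright): before it, it springs back open; past it, it snaps shut by itself. 1.40 = pad on the flange (handle leaning 40 deg to +x), 1.50 = shut on nothing. The ball needs about 5 N at first.
- clamp_right (a joint): The other, equal toggle clamp, at the jig's y = -38 mm.
- clamp_left_ball (a point): Centre of the black ball (18 mm diameter) at the end of the left clamp's handle (a bar 10 to 13 mm thick), 80 mm from its pivot. Open: at about x = -126, z = 107 mm in the jig's frame.
- clamp_right_ball (a point): The same for the right clamp.
- switchbox: Fixed grey switch box, x -45 to +80, y -80 to +80, 111 mm tall. Origin: bench level, straight under the switch's pivot. Its sloping front looks to its own -x (sideways on the bench) and up: the face's normal leans 40 deg from vertical towards -x and the face passes through the pivot (z = 75 mm). Under its guard the switch can be reached only from the -x side, tool tilted about 40 deg, square to the face.
- guard_front (a point): Middle of the front cross wire of the guard over the switch: at x = -33, z = 151 mm of the switch box. Guard: 7 wires 4.4 mm thick, 24 mm apart (y -72 to +72 mm), level from here back to x = +66 mm, then down to the box; open below, at the -x side and at both y sides.
- switch (a joint): Over-centre supply switch, a small steel lever that swings sideways over the face. 0 rad = off, leaning 34 deg to +y of the switch box (the left as one faces the front); 0.6 = square to the face (dead centre); 1.2 = on, leaning 34 deg to -y. It snaps to the nearer end; about 5 N near its tip moves it.
- switch_tip (a point): Centre of the 13 mm ball at the end of the switch lever (bar 9 mm thick), 38.5 mm from the pivot.
- switch_pivot (a point): Pivot of the switch lever, on the sloping face.
- channel: Bystander: loose steel U channel 50 x 110 x 35 mm, no fin in the middle; it may lie where the bracket might. Leave it.
- socket: Bystander: upright steel socket, 32 mm diameter, 35 mm tall.
- jar: Bystander: small glass jar, 36 mm diameter, 45 mm tall.
- screwdriver: Bystander: screwdriver lying at the far side.
There are look-alikes about, which are no part of the job. What is shaped like the bracket but brown or purple is not meant.

How it is judged:
On the way, in this order (a step that is already met when the one before it is completed fails the run):
1. the bracket lies flat between the jig's corner stops, let go (x of bracket in the frame of jig between -0.006 and 0.006 m and y of bracket in the frame of jig between -0.006 and 0.006 m and z of bracket in the frame of jig between 0.012 and 0.0185 m and angle between bracket's own z axis and vertical below 0.06 rad and angle between the x axis of bracket and the x axis of jig, either way round below 0.12 rad and contact force between bracket and the fingers below 0.3 N and linear speed of bracket below 0.02 m/s), for 0.2 s.
2. both toggle clamps are shut on the bracket's flange (x of bracket in the frame of jig between -0.006 and 0.006 m and y of bracket in the frame of jig between -0.006 and 0.006 m and z of bracket in the frame of jig between 0.012 and 0.0185 m and angle between bracket's own z axis and vertical below 0.06 rad and angle between the x axis of bracket and the x axis of jig, either way round below 0.12 rad and value of joint clamp_left between 1.32 and 1.455 rad and value of joint clamp_right between 1.32 and 1.455 rad), for 0.2 s.
3. the supply switch is flipped over to on, the clamps still shut (all of step 2 and value of joint switch above 1.05 rad), for 0.2 s.
At the end, for the whole second after the job is handed in: The bracket lies flat on the jig (within 3 mm of height, 0.06 rad of tilt), within 6 mm and 0.12 rad of its place between the stops, released and still; both clamp joints are between 1.32 and 1.455 rad (pad on the flange); the switch joint is above 1.05 rad (on) (all of step 3 and contact force between bracket and the fingers below 0.3 N and linear speed of bracket below 0.02 m/s); the robot touches nothing.
It fails at once if the steel channel is pushed away (over 30 mm) (distance of channel from where it was at the start of the episode above 0.03 m).
It fails at once if the socket is pushed away (over 30 mm) (distance of socket from where it was at the start of the episode above 0.03 m).
It fails at once if the jar is pushed away (over 30 mm) (distance of jar from where it was at the start of the episode above 0.03 m).
It fails at once if the screwdriver is pushed away (over 30 mm) (distance of screwdriver from where it was at the start of the episode above 0.03 m).
It also fails if it takes over 70 s, if anything falls off the work surface, if the arm or the gripper's body presses on something with over 40 N, if the wrist force passes 120 N, or if a joint passes its speed limit or range.

### The arm

A 6-joint arm with a two-finger parallel gripper is mounted at the origin on the work surface. World frame = base frame: x ahead of the robot, y to its left, z up, the work surface at z = 0. Lengths are in m, angles in rad, forces in N, time in s.
With the tool pointing down it reaches from about 0.325 to 0.9 m from the base axis. Payload 6.1 kg.
Tool frame: the origin (TCP) lies on the centre line of the jaws, within the pads' length; the fingertips stand 8 mm ahead of it and the grasp point (between the pads) lies 11 mm behind it; z points along the fingers, x is the direction in which the jaws open and shut, and the axes are right-handed (so a half turn about z gives the same grasp; the last joint's range is limited). The gripper opens to 87 mm and grips with 3 to 60 N. Pads are 19 mm wide; open, the fingers measure 117 mm over their backs; the gripper's body (75 mm by 190 mm) begins 51 mm behind the grasp point.
Start: joints at [-1.347, 0.22, 1.526, -0, 1.395, -0.126], TCP at [0.214, -0.587, 0.207] pointing down, gripper open.
Joint ranges: [-2.98, 2.98], [-0.91, 2.08], [0.09, 2.57], [-1.24, 4.39], [0.2, 2.65], [-2.68, 2.68]. Speed limits (rad/s): [2.57, 2.57, 3.01, 3.14, 3.14, 3.14].

### API

Orientations are given as a unit quaternion [x, y, z, w].
In Python, from station import robot gives the robot as it stands. The module is installed in compiled form; this text tells all that it offers.
- The arm moves only by the shell command python3 -m pendant 'ROWS' [OPENING] [FORCE]. ROWS is JSON, a list of rows, each a list of 4 numbers: the shift along the tool's x, y, z in mm, then the turn about the tool's z in rad. In form: [[tx, ty, tz, twist], ...]. A call has 1 to 12 rows; each row shifts and turns the commanded pose from where the row before left it, along the tool's axes as they then stand; what a row does not reach is not made up. A row lasts 1/12 s, in which the tool goes at most 41.7 mm and 7.16 degrees, less where a joint would pass 70% of its speed; a pose out of reach is approached as far as the arm can. A call with a gripper value outside its range is refused whole. OPENING is the closure in counts, from 0 (fully open) to 255 (shut), set as the call begins (- or left out, the last holds). The fingers move at their own pace and stop on an object; FORCE is the grip in N (left out, the last holds). Time passes only in rows, so rows that do not move let the fingers close. It gives the time, the measured TCP pose, the force and the opening at its end, in the units of the state.
- robot.read_state(): the state, without advancing time (a new reading comes with each control period).
- robot.grab_frame(name): name is "scene" or "top" or "wrist"; returns a dict with "frame" (480x640x3 uint8, blue, green, red), "camera_matrix" (3x3 intrinsics, pixels), "R" (3x3) and "t" (3): a world point X has camera coordinates R X + t. Camera axes: x right, y down, z forward; pixel columns grow to the right and rows downward; lengths in m; the calibration is good to about 2 mm. A picture is of the moment at which its call begins. There is no depth.
- robot.close_job(): hands the job in, once; it reports no verdict.
Trained networks look in the newest picture that a camera, given by its name, has taken for a name from the list of things; names that differ only in an ending like _2 or _b are one class to them, and where a whole thing is asked for, a point or a joint stands for the part that bears it (a point fixed in the world has none). Each returns a list of dicts, best first, with "p" (0 to 1); they miss things now and then, are a little off and sometimes report something else, mostly with a low value. They report only what shows in the picture. A call takes as long as a camera call. They do not tell look-alikes from the thing itself.
- robot.regions_of(camera, target): "mask" (480x640 bool, what is visible of it) and "uv" ([column, row] in pixels, amid what is visible of it).
The state is a dict: "time": time; "joint_positions": joint angles; "qvel": joint speeds; "joint_efforts": joint torques, N m; "tcp_pos": TCP position; "tool_rot": TCP orientation; "force": force on the tool from outside, world axes, zero at the start; "wrist_torque": the same for the moment, N m; "width": finger opening in m.
Only numpy, scipy, OpenCV 4.12 (cv2) and the standard library are available. Lean on these libraries where they do the work, as an engineer would, in place of code of your own. Each camera call takes 0.05 s, during which the arm holds its last target.

## Working session

There is one attempt and no reset: what is moved stays moved. The work goes in short steps, Python scripts to look and compute and a shell command to move; the robot and the scene stay as the last step left them, time stands still between calls to the robot, and variables do not carry over. Pictures are saved under pics/ and viewed, and the job is handed in when it is done.

```bash
mkdir -p pics; ls; python3 - <<'E'
from station import robot
import cv2
s=robot.read_state()
for k,v in s.items(): print(k,v)
for c in ("scene","top","wrist"):
    f=robot.grab_frame(c); cv2.imwrite(f"pics/{c}0.png",f["frame"]); print(c,f["camera_matrix"],f["R"],f["t"])
E
```

```text
pics
time 0.0
joint_positions [-1.34707170e+00  2.21224813e-01  1.52763074e+00  3.41582517e-05
  1.39468741e+00 -1.26106627e-01]
qvel [-1.05216952e-04 -2.26341228e-04  1.75398495e-03  7.43911103e-05
 -2.66837833e-05  1.83016977e-03]
joint_efforts [ 2.20785370e-05 -4.94613469e+01 -3.87376928e+01  6.99390541e-02
  5.69853990e-02 -1.63203172e-04]
tcp_pos [ 0.21406956 -0.5864992   0.20612771]
tool_rot [ 8.19369379e-01 -5.73265095e-01 -7.11064916e-04 -6.67527851e-04]
force [ 0.20344885 -0.14096786 -0.12284073]
wrist_torque [ 0.02644428  0.01404095 -0.00255998]
width 0.0867450050903025
scene [[439.23514138   0.         316.48739292]
 [  0.         439.23514138 239.96649304]
 [  0.           0.           1.        ]] [[-0.64377474  0.76502325 -0.01713187]
 [ 0.40498347  0.321631   -0.85588661]
 [-0.64926302 -0.5579363  -0.51687969]] [ 0.29017071 -0.08912953  1.21176126]
top [[496.71381868   0.         320.25213582]
 [  0.         496.71381868 245.37558765]
 [  0.           0.           1.        ]] [[-0.00491924 -0.99997843 -0.00435172]
 [-0.98006021  0.00568561 -0.19861939]
 [ 0.19863984  0.00328789 -0.98006704]] [0.00209689 0.49578758 0.96867363]
wrist [[358.89051604   0.         324.88732144]
 [  0.         358.89051604 246.77460264]
 [  0.           0.           1.        ]] [[ 0.34258263 -0.93948524 -0.00215116]
 [-0.89584164 -0.32735611  0.30050913]
 [-0.28302808 -0.10102211 -0.95377651]] [-0.62487866 -0.03673427  0.39163861]
```

View pics/top0.png

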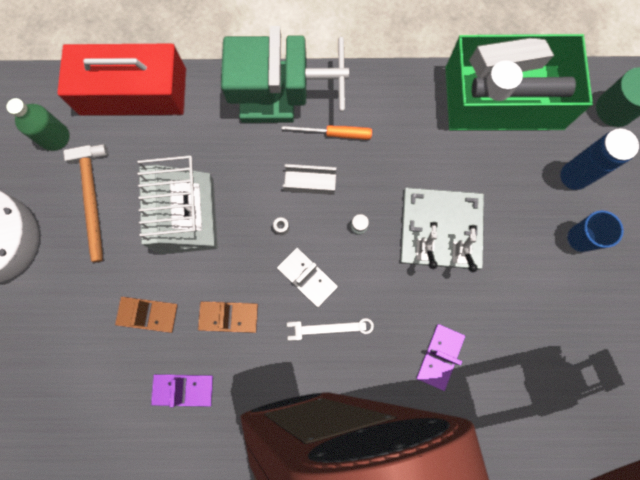

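View pics/scene0.png

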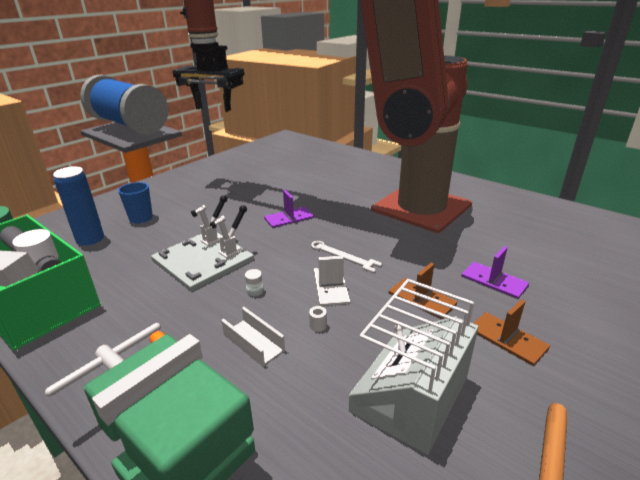

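View pics/wrist0.png

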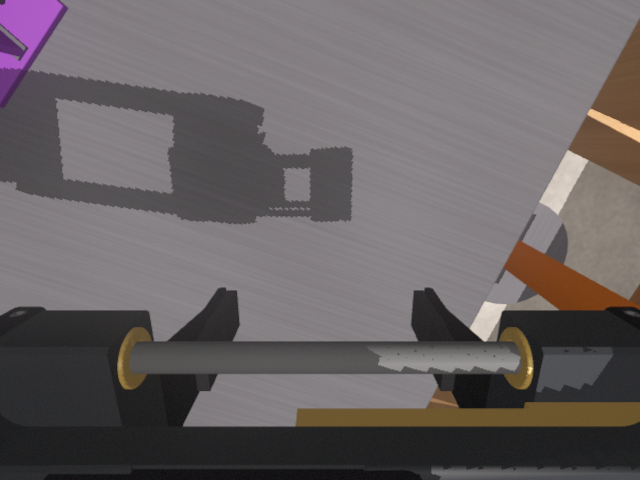

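```bash
cat > h.py <<'E'
import numpy as np, cv2
from station import robot
from scipy.spatial.transform import Rotation as Rn
def ray(f,uv,z):
    K,R,t=f["camera_matrix"],f["R"],f["t"]
    d=R.T@np.linalg.inv(K)@np.array([uv[0],uv[1],1.]); c=-R.T@t
    return c+d*(z-c[2])/d[2]
def proj(f,X):
    X=np.atleast_2d(X); c=X@f["R"].T+f["t"]; p=c@f["camera_matrix"].T
    return p[:,:2]/p[:,2:]
def crop(f,x0,y0,x1,y1,s,name):
    cv2.imwrite(name,cv2.resize(f["frame"][y0:y1,x0:x1],None,fx=s,fy=s,interpolation=cv2.INTER_CUBIC))
E
python3 - <<'E'
from h import *
f=robot.grab_frame("top")
crop(f,260,210,380,300,6,"pics/t1.png")
crop(f,390,180,500,280,6,"pics/t2.png")
crop(f,125,145,225,260,5,"pics/t3.png")
for n in ["bracket","jig","clamp_left_ball","clamp_left_pivot","clamp_right_ball","switchbox","switch_tip","switch_pivot","guard_front","channel","socket","jar","screwdriver"]:
    print(n,[(round(r["p"],2),np.round(r["uv"],1).tolist(),np.round(ray(f,r["uv"],0.0),3)[:2].tolist()) for r in robot.regions_of("top",n)[:4]])
g=robot.grab_frame("scene")
crop(g,340,260,480,440,4,"pics/s1.png")
E
```

```text
bracket [(0.94, [304.0, 276.7], [0.438, 0.034]), (0.79, [145.6, 314.2], [0.361, 0.367]), (0.71, [184.1, 386.5], [0.214, 0.278]), (0.68, [227.9, 313.6], [0.361, 0.194])]
jig [(0.96, [444.2, 227.1], [0.545, -0.269]), (0.67, [306.3, 277.1], [0.437, 0.03])]
clamp_left_ball [(0.84, [429.2, 251.9], [0.49, -0.234])]
clamp_left_pivot [(0.78, [442.9, 227.8], [0.543, -0.266])]
clamp_right_ball [(0.7, [468.2, 247.6], [0.499, -0.318])]
switchbox [(0.79, [178.4, 208.6], [0.59, 0.31]), (0.17, [469.0, 249.4], [0.495, -0.32])]
switch_tip [(0.51, [186.9, 207.2], [0.593, 0.291]), (0.47, [359.6, 223.9], [0.553, -0.086])]
switch_pivot []
guard_front [(0.61, [177.3, 206.4], [0.595, 0.312]), (0.41, [346.8, 133.4], [0.763, -0.062])]
channel [(0.68, [310.3, 179.5], [0.655, 0.021])]
socket [(0.75, [282.3, 227.7], [0.545, 0.082]), (0.18, [429.9, 246.9], [0.501, -0.236])]
jar [(0.53, [357.5, 221.4], [0.559, -0.082])]
screwdriver [(0.61, [345.3, 129.1], [0.774, -0.058])]
```

View pics/t1.png

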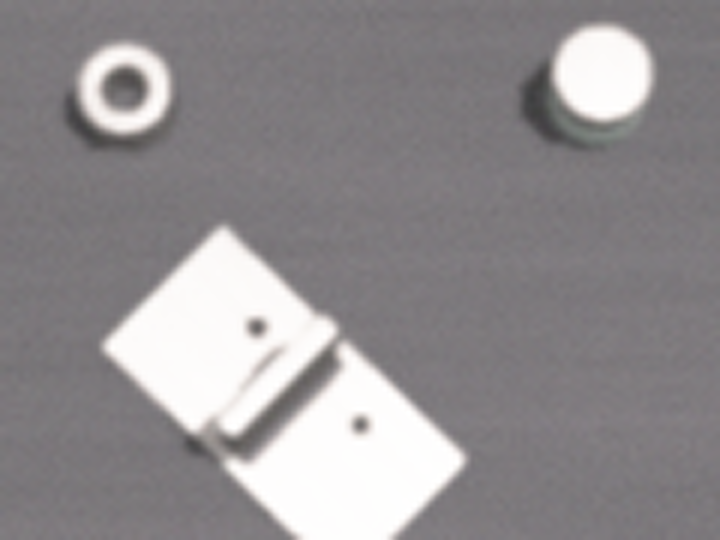

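View pics/t2.png

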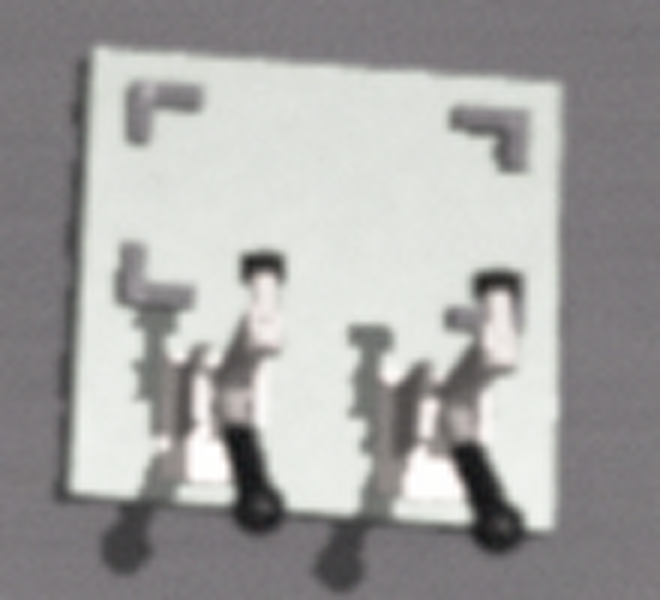

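View pics/t3.png

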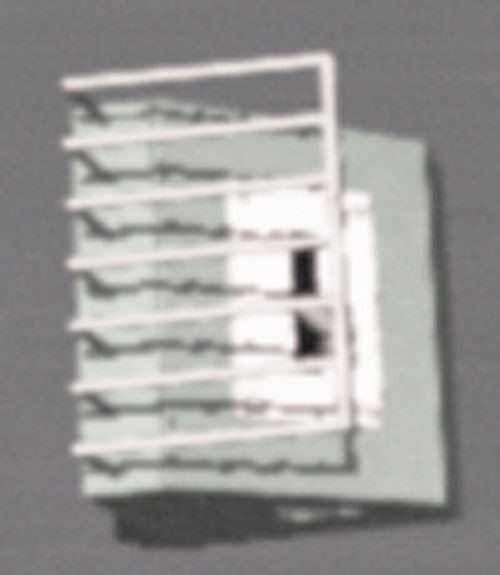

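View pics/s1.png

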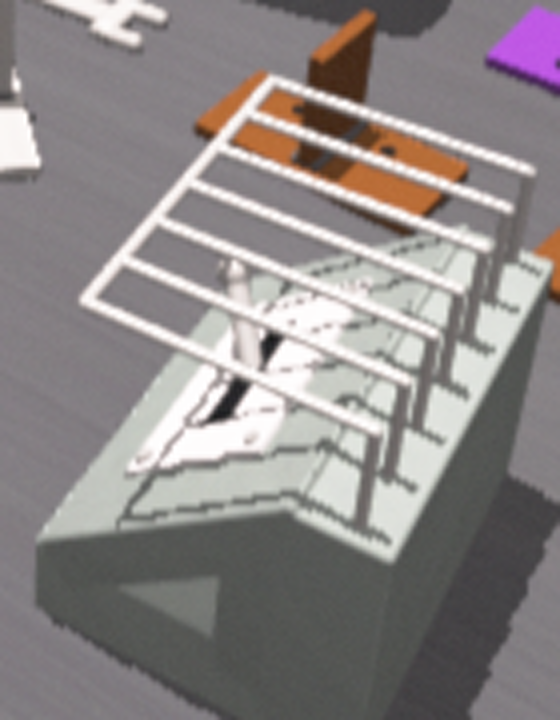

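```bash
cat > fit.py <<'E'
from h import *
from scipy.optimize import least_squares
def fit(f,obj,pix,g):
    obj=np.array(obj,float);pix=np.array(pix,float)
    def pts(p):
        c,s=np.cos(p[2]),np.sin(p[2]); o=obj.copy()
        o[:,0]=p[0]+c*obj[:,0]-s*obj[:,1]; o[:,1]=p[1]+s*obj[:,0]+c*obj[:,1]; return o
    r=least_squares(lambda p:(proj(f,pts(p))-pix).ravel(),g)
    return r.x,np.round(r.fun.reshape(-1,2),1).tolist()
def cp(xy,s,x0,y0): return [( (x+.5)/s-.5+x0,(y+.5)/s-.5+y0) for x,y in xy]
E
python3 - <<'E'
from fit import *
f=robot.grab_frame("top")
crop(f,270,240,350,310,8,"pics/t4.png")
crop(f,110,285,265,415,5,"pics/t5.png")
z=.015
J,e=fit(f,[(.055,.085,z),(.055,-.085,z),(-.11,-.085,z),(-.11,.085,z)],cp([(95,45),(562,83),(555,530),(68,495)],6,390,180),[.55,-.27,0]); print("jig",J,e)
z=.151
B,e=fit(f,[(-.033,-.072,z),(-.033,.072,z),(.066,-.072,z),(.066,.072,z)],cp([(328,57),(346,424),(67,84),(76,450)],5,125,145),[.55,.3,1.57]); print("box",B,e)
np.save("J.npy",J);np.save("B.npy",B)
E
```

```text
jig [ 0.5686579  -0.26486317 -0.08757087] [[-0.5, 0.0], [0.2, -0.2], [0.0, 0.4], [0.2, -0.3]]
box [0.57571645 0.27380688 1.66468224] [[-0.3, 0.4], [-0.3, -0.1], [0.2, -0.1], [0.4, -0.1]]
```

View pics/t4.png

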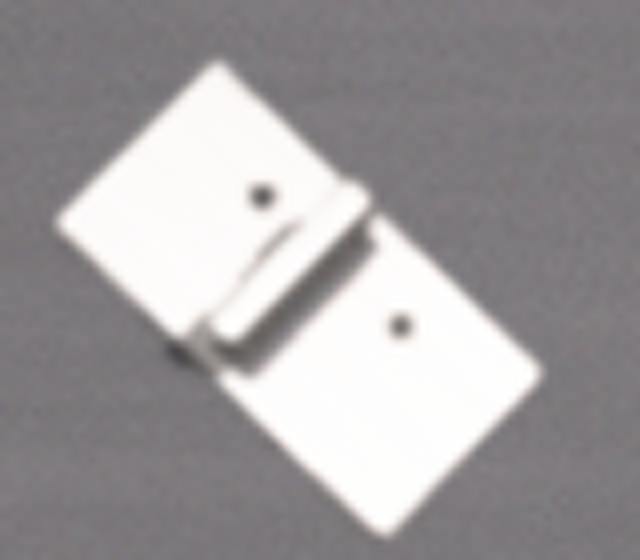

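View pics/t5.png

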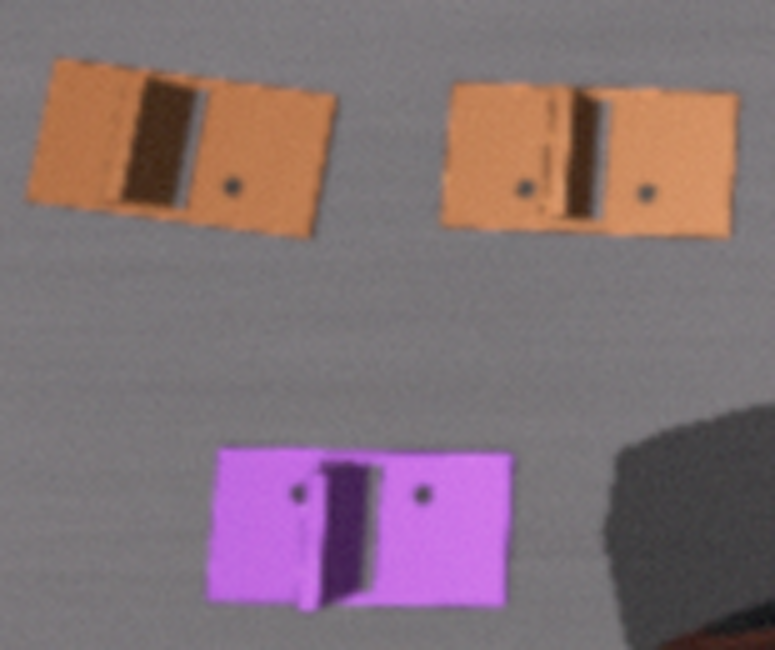

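```bash
python3 - <<'E'
from fit import *
f=robot.grab_frame("top")
z=.008; o=[(.03,.06,z),(.03,-.06,z),(-.03,-.06,z),(-.03,.06,z)]
T,e=fit(f,o,cp([(217,60),(545,372),(387,537),(55,222)],8,270,240),[.44,.03,-.7]); print("bracket",T,e)
print("fin top ends pred", proj(f,np.array([[T[0]+s*.025*np.cos(T[2]),T[1]+s*.025*np.sin(T[2]),.073] for s in (1,-1)]))*1-[270,240])
W,e=fit(f,o,cp([(455,82),(740,95),(731,238),(443,228)],5,110,285),[.36,.2,0]); print("brown",W,e)
np.save("T.npy",T);np.save("W.npy",W)
s=robot.read_state(); R=Rn.from_quat(s["tool_rot"]).as_matrix(); print(R)
E
```

```text
bracket [ 0.43723685  0.02773153 -0.76751593] [[-0.1, 0.2], [-0.2, -0.2], [-0.2, -0.0], [0.4, 0.0]]
fin top ends pred [[44.80375339 23.07797474]
 [27.26810527 41.16860447]]
brown [ 0.35426785  0.19188577 -0.04420965] [[-0.1, 0.1], [0.2, -0.3], [0.1, 0.3], [-0.2, -0.1]]
[[ 3.42717128e-01 -9.39438646e-01  5.11606836e-07]
 [-9.39438646e-01 -3.42717128e-01 -1.33518278e-06]
 [ 1.42965873e-06 -2.30332272e-08 -1.00000000e+00]]
```

```bash
cat > go.py <<'E'
import sys
from h import *
def delta(x,y,z,psi):
    s=robot.read_state(); p=np.array(s["tcp_pos"]); R=Rn.from_quat(s["tool_rot"]).as_matrix()
    cur=np.arctan2(R[1,0],R[0,0]); tw=-(psi-cur); tw=(tw+np.pi)%(2*np.pi)-np.pi
    d=1000*R.T@(np.array([x,y,z])-p)
    c,sn=np.cos(psi),np.sin(psi); R2=np.array([[c,sn,0],[sn,-c,0],[0,0,-1]])
    d2=1000*R2.T@(np.array([x,y,z])-p)
    print("t",round(s["time"],2),"pos",np.round(p,4),"psi",round(cur,4),"tilt",round(R[2,2],5),"w",round(s["width"],4),"F",np.round(s["force"],1))
    print("shift now",np.round(d,1),"n>=",round(np.linalg.norm(d)/41,1),"| twist",round(tw,4),"n>=",round(abs(tw)/.124,1),"| shift after twist",np.round(d2,1))
def frame(P,x,y): 
    c,s=np.cos(P[2]),np.sin(P[2]); return P[0]+c*x-s*y,P[1]+s*x+c*y
if __name__=="__main__": delta(*map(float,sys.argv[1:5]))
E
python3 go.py .437 .028 .207 .803
```

```text
t 1.0 pos [ 0.2142 -0.5871  0.2072] psi -1.221 tilt -1.0 w 0.0873 F [-0.4  0.6  0.2]
shift now [-5.015e+02 -4.201e+02  2.000e-01] n>= 16.0 | twist -2.024 n>= 16.3 | shift after twist [ 5.973e+02 -2.669e+02  2.000e-01]
```

```bash
python3 -m pendant '[[-20,-17,0,0],[-30,-25,0,0],[-30,-25,0,0],[-30,-25,0,0],[-30,-25,0,0],[-30,-25,0,0],[-30,-25,0,0],[-30,-25,0,0],[-30,-25,0,0],[-30,-25,0,0],[-30,-25,0,0],[-30,-25,0,0]]'; python3 go.py .437 .028 .207 .803
```

```text
time: 2.0
tcp_pos: [0.3688, -0.1566, 0.2076]
tool_rot: [0.819, -0.574, 0.001, -0.0]
force: [1.3, -0.5, 1.0]
width: 0.087
t 2.0 pos [ 0.3688 -0.1566  0.2076] psi -1.2216 tilt -1.0 w 0.087 F [ 1.3 -0.5  1. ]
shift now [-150.1 -127.2    0.6] n>= 4.8 | twist -2.0246 n>= 16.3 | shift after twist [180.2 -79.2   0.6]
```

```bash
python3 -m pendant '[[0,0,0,-0.12],[0,0,0,-0.12],[0,0,0,-0.12],[0,0,0,-0.12],[0,0,0,-0.12],[0,0,0,-0.12],[0,0,0,-0.12],[0,0,0,-0.12],[0,0,0,-0.12],[0,0,0,-0.12],[0,0,0,-0.12],[0,0,0,-0.12]]'; python3 go.py .437 .028 .207 .803
```

```text
time: 3.0
tcp_pos: [0.3686, -0.1583, 0.2074]
tool_rot: [0.994, 0.112, 0.0, 0.0]
force: [-0.2, -0.8, -0.5]
width: 0.087
t 3.0 pos [ 0.3686 -0.1583  0.2074] psi 0.225 tilt -1.0 w 0.087 F [-0.2 -0.8 -0.5]
shift now [ 108.2 -166.3    0.4] n>= 4.8 | twist -0.578 n>= 4.7 | shift after twist [181.5 -80.2   0.4]
```

```bash
python3 -m pendant '[[0,0,0,-0.1156],[0,0,0,-0.1156],[0,0,0,-0.1156],[0,0,0,-0.1156],[0,0,0,-0.1156],[36,-16,0,0],[36,-16,0,0],[36,-16,0,0],[36,-16,0,0],[37.5,-16.2,0,0],[0,0,0,0],[0,0,0,0]]'; python3 - <<'E'
from h import *; import go
f=robot.grab_frame("wrist"); cv2.imwrite("pics/w1.png",f["frame"])
T=np.load("T.npy")
for s in (1,-1): print(proj(f,[T[0]+s*.025*np.cos(T[2]),T[1]+s*.025*np.sin(T[2]),.073]))
c,s=np.cos(T[2]),np.sin(T[2])
for a,b in((.03,.06),(.03,-.06),(-.03,-.06),(-.03,.06)): print(proj(f,[T[0]+c*a-s*b,T[1]+s*a+c*b,.008]))
go.delta(T[0],T[1],.052,T[2]+np.pi/2)
E
```

```text
time: 4.0
tcp_pos: [0.4382, 0.0297, 0.2073]
tool_rot: [0.921, 0.39, -0.0, -0.0]
force: [-0.7, -0.4, 0.1]
width: 0.087
[[323.62972734 257.23319298]]
[[323.50162805 203.28113676]]
[[378.65052941 242.00093992]]
[[269.0243963  242.12790238]]
[[266.27031472 187.11120514]]
[[381.16702211 186.97282775]]
t 4.05 pos [0.4379 0.0283 0.2072] psi 0.7999 tilt -1.0 w 0.0871 F [ 0.6 -0.7  0.2]
shift now [-7.000e-01 -1.000e-01  1.552e+02] n>= 3.8 | twist -0.0034 n>= 0.0 | shift after twist [-8.000e-01 -1.000e-01  1.552e+02]
```

View pics/w1.png

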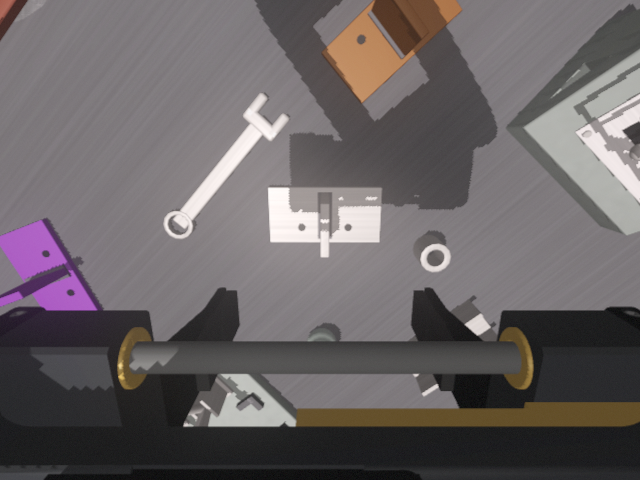

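```bash
python3 -m pendant '[[-0.8,0,30,0],[0,0,35,0],[0,0,35,0],[0,0,25,0],[0,0,18,0],[0,0,10,0],[0,0,5,0],[0,0,0,0],[0,0,0,0]]'; python3 go.py .4372 .0277 .049 .8033; python3 -m pendant '[[0,0,0,0],[0,0,0,0],[0,0,0,0],[0,0,0,0],[0,0,0,0],[0,0,0,0],[0,0,0,0],[0,0,0,0]]' 255 35
```

```text
time: 4.8
tcp_pos: [0.4383, 0.0263, 0.0503]
tool_rot: [0.922, 0.388, 0.001, 0.0]
force: [-0.1, 1.0, -0.9]
width: 0.0868
t 4.8 pos [0.4383 0.0263 0.0503] psi 0.796 tilt -1.0 w 0.0868 F [-0.1  1.  -0.9]
shift now [ 0.2 -1.8  1.3] n>= 0.1 | twist -0.0073 n>= 0.1 | shift after twist [ 0.2 -1.8  1.3]
time: 5.47
tcp_pos: [0.4375, 0.0271, 0.0492]
tool_rot: [0.922, 0.388, -0.0, -0.0]
force: [-0.8, 0.3, 0.7]
width: 0.0414
```

```bash
python3 -m pendant '[[0,0,0,0],[0,0,0,0],[0,0,0,0],[0,0,0,0],[0,0,0,0],[0,0,0,0],[0,0,0,0],[0,0,0,0],[0,0,0,0],[0,0,0,0]]'; python3 -m pendant '[[0,0,-15,0],[0,0,-30,0],[0,0,-30,0],[0,0,-30,0],[0,0,-30,0],[0,0,0,0]]';  python3 - <<'E'
from h import *; import go
f=robot.grab_frame("wrist"); cv2.imwrite("pics/w2.png",f["frame"])
J=np.load("J.npy"); go.delta(J[0],J[1],.19,J[2]+np.pi/2)
E
```

```text
time: 6.3
tcp_pos: [0.4377, 0.0271, 0.0494]
tool_rot: [0.922, 0.388, 0.0, 0.0]
force: [2.0, 1.8, -1.3]
width: 0.0075
time: 6.8
tcp_pos: [0.4401, 0.0263, 0.1894]
tool_rot: [0.922, 0.388, 0.003, 0.002]
force: [4.0, -0.2, -4.6]
width: 0.0074
t 6.85 pos [0.439  0.0266 0.1864] psi 0.7969 tilt -0.99999 w 0.0073 F [-0.3 -0.2 -7.6]
shift now [-117.8  296.4   -2.7] n>= 7.8 | twist -0.6863 n>= 5.5 | shift after twist [-279.   154.6   -3.6]
```

View pics/w2.png

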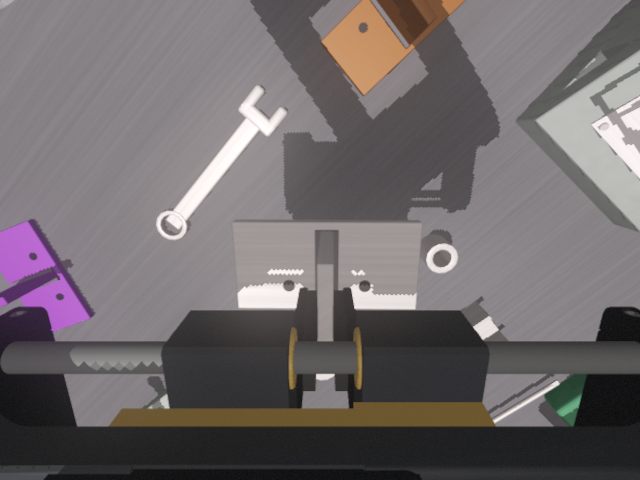

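```bash
python3 -m pendant '[[0,0,-1,-0.1143],[0,0,-1,-0.1143],[0,0,-1,-0.1143],[0,0,-1,-0.1143],[0,0,0,-0.1143],[0,0,0,-0.1143],[0,0,0,0]]'; python3 -m pendant '[[-15,8,0,0],[-30,16.6,0,0],[-30,16.6,0,0],[-30,16.6,0,0],[-30,16.6,0,0],[-30,16.6,0,0],[-30,16.6,0,0],[-30,16.6,0,0],[-25,14,0,0],[-15,9,0,0],[-8,4,0,0],[0,0,0,0]]';  python3 - <<'E'
from h import *; import go
J=np.load("J.npy"); go.delta(J[0],J[1],.19,J[2]+np.pi/2)
f=robot.grab_frame("wrist"); cv2.imwrite("pics/w3.png",f["frame"])
f=robot.grab_frame("top"); crop(f,385,160,505,280,5,"pics/t6.png")
go.delta(J[0],J[1],.19,J[2]+np.pi/2)
E
```

```text
time: 7.43
tcp_pos: [0.4351, 0.027, 0.1847]
tool_rot: [0.736, 0.677, -0.002, -0.002]
force: [-0.6, -0.5, -6.1]
width: 0.0071
time: 8.43
tcp_pos: [0.5631, -0.2594, 0.1854]
tool_rot: [0.739, 0.674, -0.001, -0.002]
force: [-0.7, 0.0, -6.2]
width: 0.0074
t 8.43 pos [ 0.5631 -0.2594  0.1854] psi 1.4786 tilt -0.99999 w 0.0074 F [-0.7  0.  -6.2]
shift now [-5.   6.1 -4.6] n>= 0.2 | twist -0.0046 n>= 0.0 | shift after twist [-5.   6.  -4.6]
t 8.53 pos [ 0.5629 -0.2569  0.1863] psi 1.4813 tilt -0.99999 w 0.0079 F [ 0.5  0.7 -5.3]
shift now [-7.4  6.4 -3.7] n>= 0.3 | twist -0.0019 n>= 0.0 | shift after twist [-7.4  6.4 -3.7]
```

View pics/w3.png

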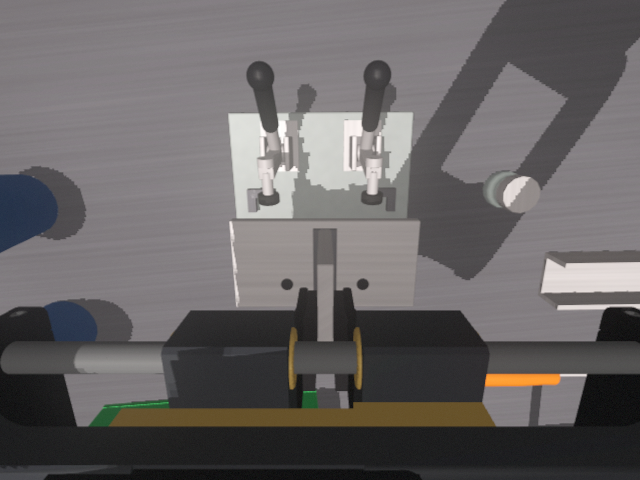

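View pics/t6.png

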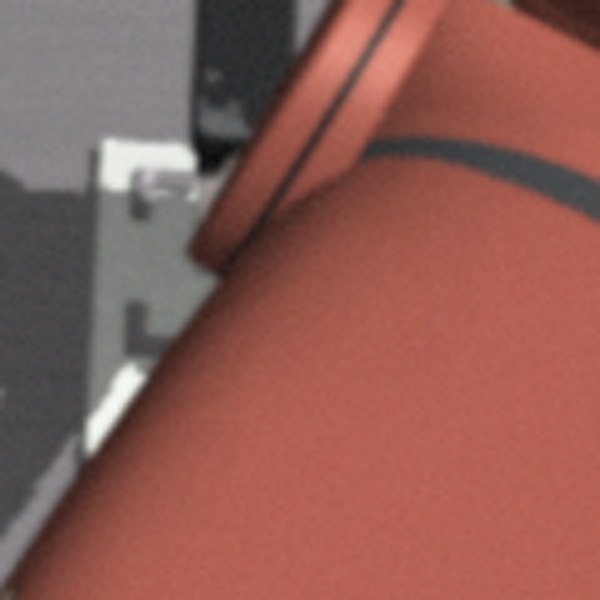

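```bash
python3 - <<'E'
from fit import *; import go
f=robot.grab_frame("wrist"); s=robot.read_state()
crop(f,200,90,440,320,3,"pics/w4.png")
J=np.load("J.npy"); p=s["tcp_pos"]; print(p)
for a,b in((-.11,.085),(-.11,-.085)): print("jig",proj(f,[*go.frame(J,a,b),.015]))
for b in(.038,-.038): print("ball",proj(f,[*go.frame(J,-.126,b),.107]))
R=Rn.from_quat(s["tool_rot"]).as_matrix(); psi=np.arctan2(R[1,0],R[0,0])
P=[p[0],p[1],psi-np.pi/2]
for a,b in((-.03,.06),(-.03,-.06),(.03,-.06),(.03,.06)): print("br",proj(f,[*go.frame(P,a,b),p[2]-.049+.008]))
E
```

```text
[ 0.56311936 -0.2566063   0.18689655]
jig [[410.56092043 110.59802023]]
jig [[223.70362346 110.97592178]]
ball [[372.73351392  75.39158804]]
ball [[256.12976886  75.60550556]]
br [[423.18417201 223.49121036]]
br [[230.49635861 223.82936061]]
br [[237.58263569 310.75801657]]
br [[416.02422837 310.3508828 ]]
```

View pics/w4.png

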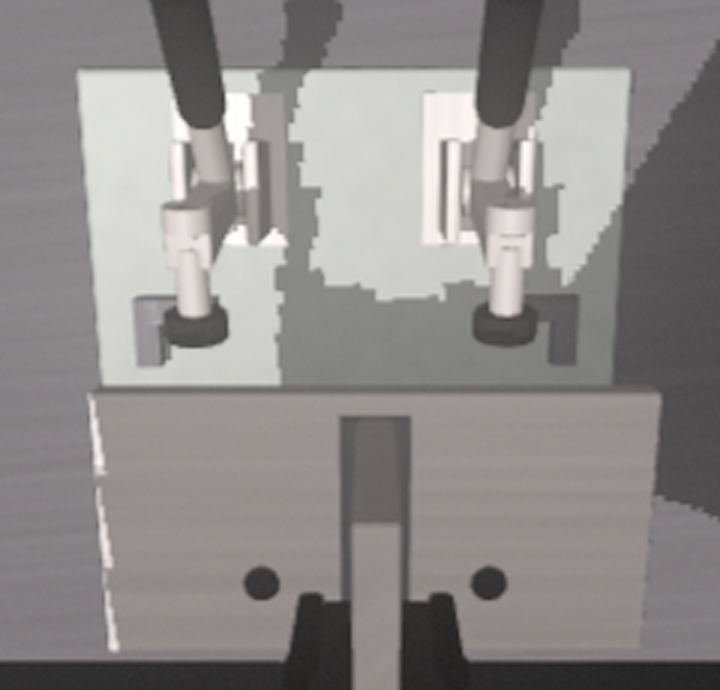

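```bash
python3 - <<'E'
import go,numpy as np
from go import *
J=np.load("J.npy"); x,y=frame(J,.0015,.0005); go.delta(x,y,.086,J[2]+np.pi/2)
E
```

```text
t 8.58 pos [ 0.5631 -0.2566  0.1869] psi 1.4823 tilt -1.0 w 0.0075 F [-0.7  0.8 -6.2]
shift now [ -7.4   8.  100.9] n>= 2.5 | twist -0.0009 n>= 0.0 | shift after twist [ -7.2   7.7 100.9]
```

```bash
python3 -m pendant '[[-7.3,7.8,0,0],[0,0,0,0],[0,0,20,0],[0,0,25,0],[0,0,20,0],[0,0,15,0],[0,0,12,0],[0,0,8,0],[0,0,0,0],[0,0,0,0]]'; python3 - <<'E'
import go,numpy as np
from go import *
from h import *
J=np.load("J.npy"); x,y=frame(J,.0015,.0005)
for i in range(3):
    f=robot.grab_frame("wrist"); go.delta(x,y,.086,J[2]+np.pi/2)
crop(f,200,60,450,320,3,"pics/w5.png"); 
E
```

```text
time: 9.42
tcp_pos: [0.5713, -0.2658, 0.0885]
tool_rot: [0.737, 0.675, 0.0, -0.0]
force: [-0.6, -0.8, -5.6]
width: 0.0075
t 9.47 pos [ 0.5719 -0.2663  0.0894] psi 1.483 tilt -1.0 w 0.0074 F [ 0.   0.2 -5.7]
shift now [ 1.7 -1.9  3.4] n>= 0.1 | twist -0.0002 n>= 0.0 | shift after twist [ 1.7 -1.9  3.4]
t 9.52 pos [ 0.5722 -0.2666  0.0899] psi 1.4829 tilt -1.0 w 0.0076 F [ 0.1  0.4 -6.3]
shift now [ 2.  -2.2  3.9] n>= 0.1 | twist -0.0003 n>= 0.0 | shift after twist [ 1.9 -2.2  3.9]
t 9.57 pos [ 0.5723 -0.2667  0.09  ] psi 1.4829 tilt -1.0 w 0.0076 F [-0.  -0.4 -6.3]
shift now [ 2.1 -2.3  4. ] n>= 0.1 | twist -0.0004 n>= 0.0 | shift after twist [ 2.  -2.3  4. ]
```

View pics/w5.png

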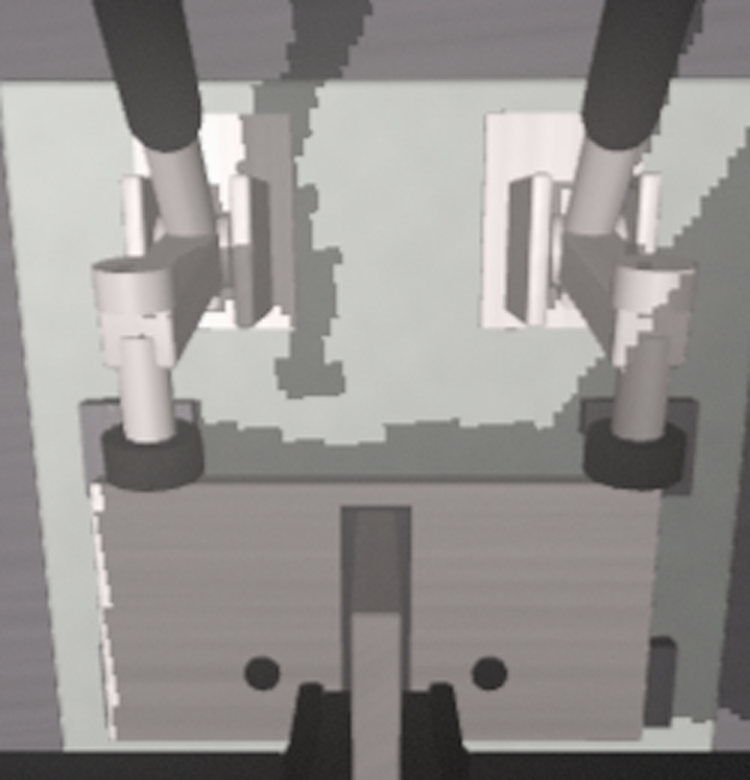

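```bash
python3 -m pendant '[[2,-2.3,4,0],[0,0,0,0],[0,0,8,0],[0,0,0,0],[0,0,0,0]]'; python3 - <<'E'
import go,numpy as np
from go import *
from h import *
J=np.load("J.npy"); x,y=frame(J,.0015,.0005)
for i in range(4):
    f=robot.grab_frame("wrist"); go.delta(x,y,.078,J[2]+np.pi/2)
crop(f,200,60,450,320,3,"pics/w6.png"); 
E
```

```text
time: 9.98
tcp_pos: [0.5684, -0.2636, 0.0752]
tool_rot: [0.738, 0.675, -0.0, -0.001]
force: [-1.3, -0.1, -5.7]
width: 0.0075
t 10.03 pos [ 0.5687 -0.2638  0.0757] psi 1.4827 tilt -1.0 w 0.0073 F [ 0.5  0.7 -5.9]
shift now [-0.6  1.5 -2.3] n>= 0.1 | twist -0.0005 n>= 0.0 | shift after twist [-0.6  1.5 -2.3]
t 10.08 pos [ 0.569  -0.2639  0.076 ] psi 1.4827 tilt -1.0 w 0.0073 F [ 0.  -0.2 -5.9]
shift now [-0.5  1.2 -2. ] n>= 0.1 | twist -0.0005 n>= 0.0 | shift after twist [-0.5  1.2 -2. ]
t 10.13 pos [ 0.5692 -0.264   0.0762] psi 1.4828 tilt -1.0 w 0.0078 F [ 0.  -0.6 -5.8]
shift now [-0.4  1.1 -1.8] n>= 0.1 | twist -0.0005 n>= 0.0 | shift after twist [-0.4  1.1 -1.8]
t 10.18 pos [ 0.5693 -0.2641  0.0764] psi 1.4828 tilt -1.0 w 0.0076 F [ 0.3  0.2 -6.4]
shift now [-0.3  1.  -1.6] n>= 0.0 | twist -0.0005 n>= 0.0 | shift after twist [-0.3  1.  -1.6]
```

View pics/w6.png

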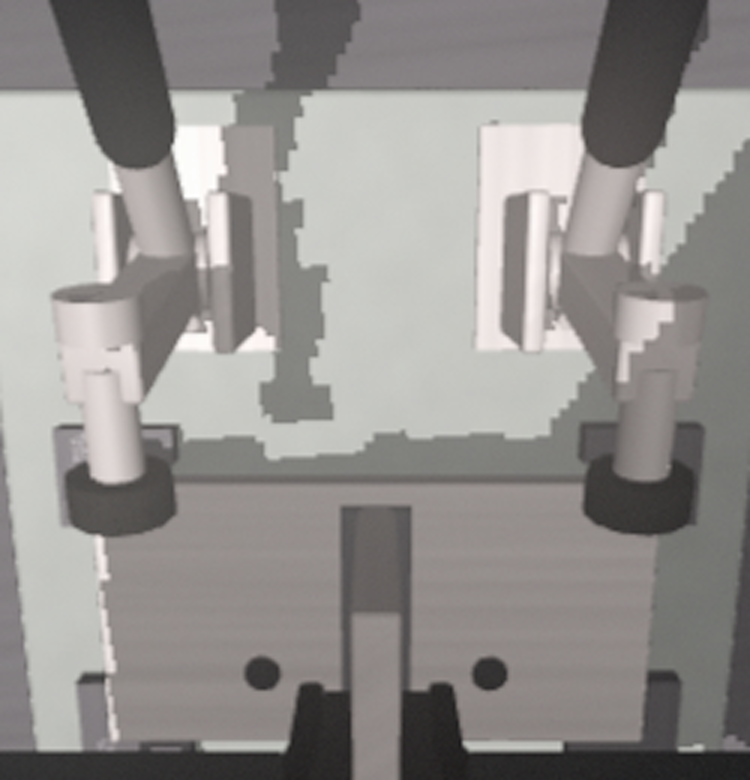

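```bash
python3 -m pendant '[[-0.2,0.9,0,0],[0,0,3,0],[0,0,3,0],[0,0,0,0],[0,0,0,0],[0,0,0,0]]'; python3 - <<'E'
import go,numpy as np
from go import *
from h import *
J=np.load("J.npy"); x,y=frame(J,.0015,.0005)
for i in range(4):
    f=robot.grab_frame("wrist"); go.delta(x,y,.064,J[2]+np.pi/2)
crop(f,200,60,450,320,3,"pics/w7.png"); 
E
```

```text
time: 10.68
tcp_pos: [0.5699, -0.2642, 0.0701]
tool_rot: [0.738, 0.675, -0.0, -0.0]
force: [-0.7, 0.2, -5.9]
width: 0.0075
t 10.73 pos [ 0.57   -0.2642  0.0702] psi 1.4828 tilt -1.0 w 0.0074 F [ 1.  -0.5 -5.8]
shift now [-0.3  0.2  6.2] n>= 0.2 | twist -0.0004 n>= 0.0 | shift after twist [-0.3  0.2  6.2]
t 10.78 pos [ 0.5701 -0.2643  0.0703] psi 1.4828 tilt -1.0 w 0.0074 F [ 0.3  0.1 -5.3]
shift now [-0.2  0.1  6.3] n>= 0.2 | twist -0.0004 n>= 0.0 | shift after twist [-0.2  0.2  6.3]
t 10.83 pos [ 0.5701 -0.2643  0.0704] psi 1.4828 tilt -1.0 w 0.0073 F [ 0.1 -0.5 -5.8]
shift now [-0.2  0.1  6.4] n>= 0.2 | twist -0.0004 n>= 0.0 | shift after twist [-0.2  0.1  6.4]
t 10.88 pos [ 0.5701 -0.2643  0.0704] psi 1.4828 tilt -1.0 w 0.0074 F [-1.7  0.3 -6.1]
shift now [-0.2  0.1  6.4] n>= 0.2 | twist -0.0004 n>= 0.0 | shift after twist [-0.2  0.1  6.4]
```

View pics/w7.png

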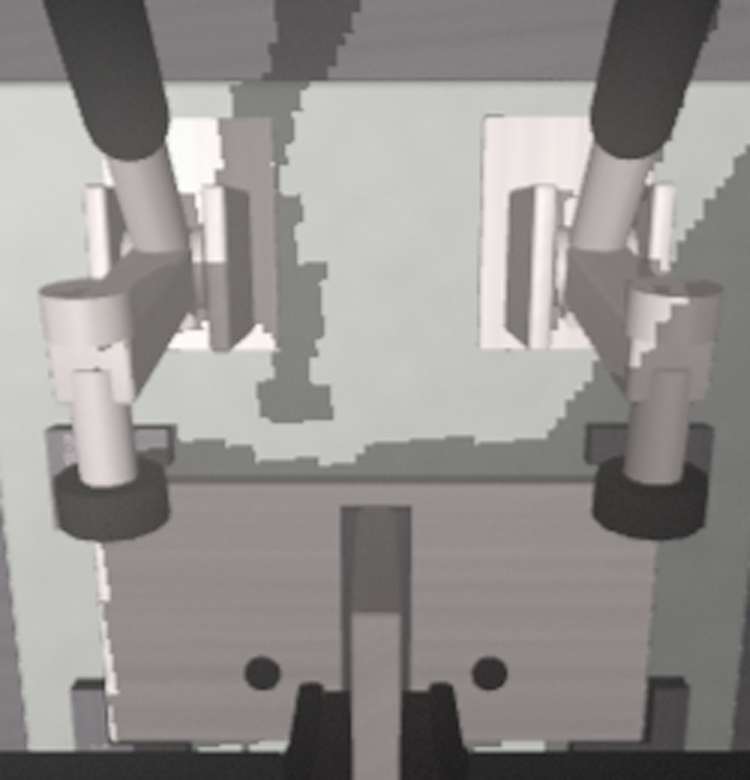

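```bash
python3 -m pendant '[[0,0,2,0],[0,0,2,0],[0,0,1,0],[0,0,0,0],[0,0,0,0]]';python3 -m pendant '[[0,0,1,0],[0,0,0,0],[0,0,1,0],[0,0,0,0],[0,0,0,0]]'
```

```text
time: 11.3
tcp_pos: [0.5698, -0.2641, 0.065]
tool_rot: [0.738, 0.675, -0.0, -0.0]
force: [0.0, 0.5, -6.2]
width: 0.0075
time: 11.72
tcp_pos: [0.5704, -0.2644, 0.0644]
tool_rot: [0.737, 0.675, 0.0, 0.0]
force: [-3.2, 2.9, 4.5]
width: 0.0076
```

```bash
python3 -m pendant '[[0,0,-0.7,0],[0,0,0,0],[0,0,0,0],[0,0,0,0],[0,0,0,0],[0,0,0,0],[0,0,0,0],[0,0,0,0],[0,0,0,0]]' 140;python3 -m pendant '[[0,0,-10,0],[0,0,-30,0],[0,0,-30,0],[0,0,-30,0],[0,0,-20,0],[0,0,0,0],[0,0,0,0]]'; python3 - <<'E'
from h import *
f=robot.grab_frame("wrist"); cv2.imwrite("pics/w8.png",f["frame"])
f=robot.grab_frame("scene"); crop(f,130,180,270,300,5,"pics/s8.png"); print(robot.read_state()["width"],robot.read_state()["tcp_pos"])
E
```

```text
time: 12.47
tcp_pos: [0.57, -0.2642, 0.0639]
tool_rot: [0.738, 0.675, -0.0, -0.0]
force: [-0.4, -0.5, -0.2]
width: 0.0388
time: 13.05
tcp_pos: [0.5711, -0.2649, 0.1867]
tool_rot: [0.738, 0.675, 0.001, 0.002]
force: [-0.6, -0.5, 0.3]
width: 0.0393
0.03893302445072674 [ 0.56942703 -0.26387119  0.18318466]
```

View pics/w8.png

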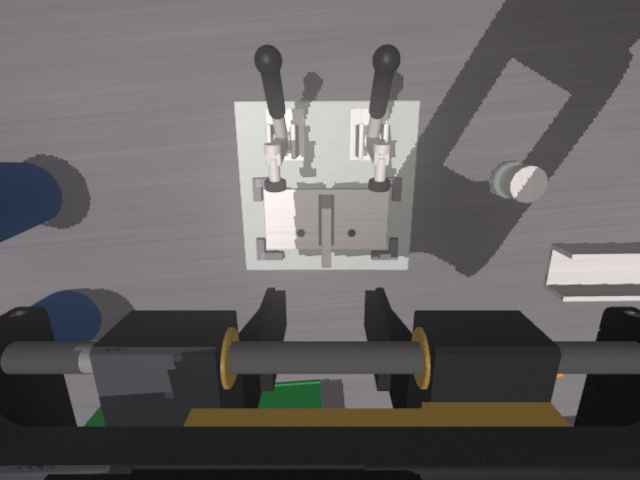

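View pics/s8.png

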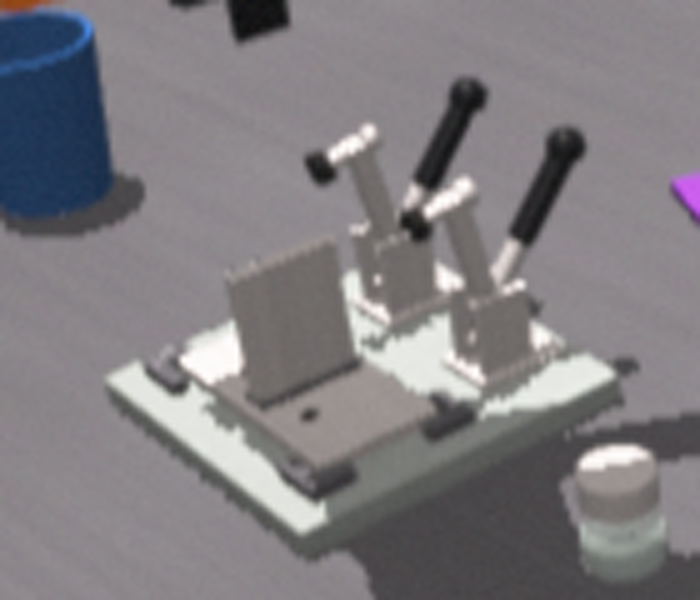

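```bash
python3 - <<'E'
from go import *
from h import *
J=np.load("J.npy"); f=robot.grab_frame("wrist")
for b in (.038,-.038): print(proj(f,[*frame(J,-.126,b),.107]))
x,y=frame(J,-.165,0);delta(x,y,.183,J[2]+np.pi/2)
E
```

```text
[[384.37919176  62.10226824]]
[[265.02393984  62.15330349]]
t 13.2 pos [ 0.5691 -0.2637  0.1824] psi 1.4827 tilt -1.0 w 0.0393 F [ 0.6  0.6 -0.6]
shift now [  -1.3 -165.3   -0.2] n>= 4.0 | twist -0.0005 n>= 0.0 | shift after twist [  -1.2 -165.3   -0.6]
```

```bash
python3 -m pendant '[[0,-20,0,0],[0,-35,0,0],[0,-35,0,0],[0,-35,0,0],[0,-25,0,0],[0,-15,0,0],[0,0,0,0],[0,0,30,0],[0,0,30,0],[0,0,15,0],[0,0,5,0],[0,0,0,0]]' 76; python3 - <<'E'
from go import *
from h import *
J=np.load("J.npy"); 
for i in range(3): f=robot.grab_frame("wrist")
cv2.imwrite("pics/w9.png",f["frame"])
x,y=frame(J,-.145,0.0005);delta(x,y,.103,J[2]+np.pi/2)
f=robot.grab_frame("scene"); crop(f,130,140,290,300,4,"pics/s9.png")
E
```

```text
time: 14.2
tcp_pos: [0.4048, -0.2486, 0.1017]
tool_rot: [0.737, 0.675, -0.0, -0.002]
force: [0.0, 0.5, -0.2]
width: 0.061
t 14.35 pos [ 0.4066 -0.2504  0.105 ] psi 1.483 tilt -1.0 w 0.061 F [ 0.6 -0.5  0.3]
shift now [ 0.2 17.7  2.1] n>= 0.4 | twist -0.0002 n>= 0.0 | shift after twist [ 0.2 17.7  2. ]
```

View pics/w9.png

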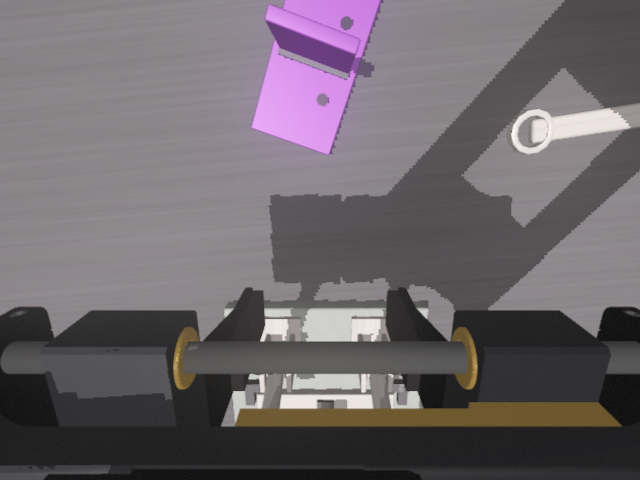

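View pics/s9.png

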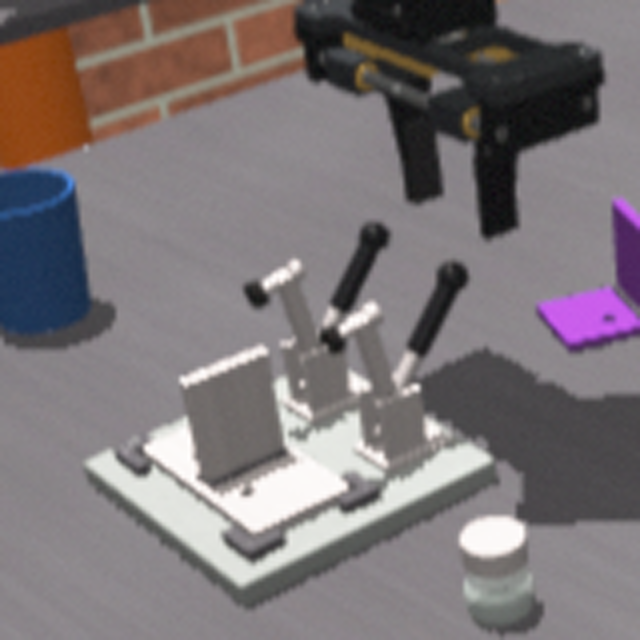

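```bash
python3 -m pendant '[[0,10,1,0],[0,10,1,0],[0,8,0,0],[0,8,0,0],[0,8,0,0],[0,0,0,0]]'; python3 -m pendant '[[0,8,0,0],[0,8,0,0],[0,8,0,0],[0,6,0,0],[0,6,0,0],[0,4,0,0],[0,0,0,0],[0,0,0,0]]'; python3 - <<'E'
from go import *
from h import *
J=np.load("J.npy"); 
x,y=frame(J,-.08,0.0005);delta(x,y,.103,J[2]+np.pi/2)
f=robot.grab_frame("scene"); crop(f,130,140,290,300,4,"pics/s10.png")
E
```

```text
time: 14.9
tcp_pos: [0.4512, -0.2538, 0.1021]
tool_rot: [0.737, 0.676, 0.0, 0.0]
force: [0.1, -0.7, 0.1]
width: 0.0611
time: 15.57
tcp_pos: [0.4893, -0.257, 0.1018]
tool_rot: [0.737, 0.675, -0.0, -0.0]
force: [-0.4, 0.3, 0.2]
width: 0.0609
t 15.57 pos [ 0.4893 -0.257   0.1018] psi 1.483 tilt -1.0 w 0.0609 F [-0.4  0.3  0.2]
shift now [-0.4 -0.3 -1.2] n>= 0.0 | twist -0.0002 n>= 0.0 | shift after twist [-0.4 -0.3 -1.2]
```

View pics/s10.png

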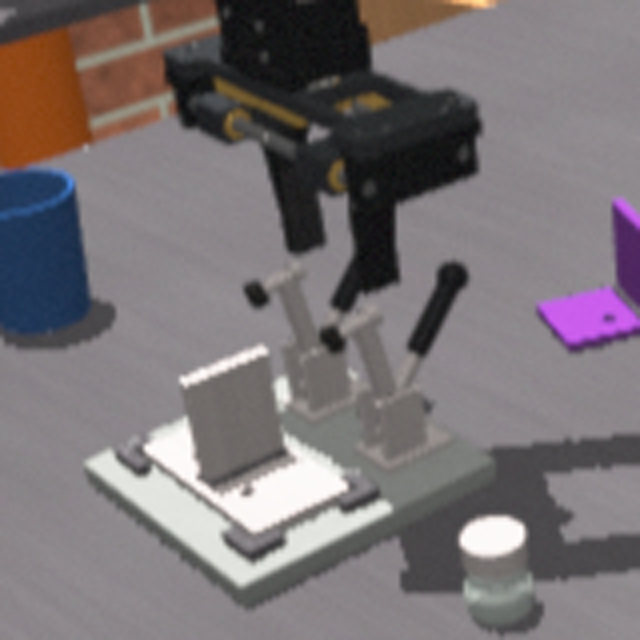

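```bash
python3 - <<'E'
from go import *
from h import *
J=np.load("J.npy"); f=robot.grab_frame("scene"); s=robot.read_state();p=s["tcp_pos"]
P=[p[0],p[1],J[2]]
for y in (.030,.038,.045,-.030,-.038,-.045): print(y,((proj(f,[*frame(P,0,y),p[2]-.008])-[130,140])*4).round())
for y in (.038,-.038): print("ball",((proj(f,[*frame(J,-.126,y),.107])-[130,140])*4).round())
cv2.imwrite("pics/s11.png",f["frame"])
f=robot.grab_frame("wrist");cv2.imwrite("pics/w11.png",f["frame"])
E
```

```text
0.03 [[381. 321.]]
0.038 [[389. 326.]]
0.045 [[397. 330.]]
-0.03 [[320. 287.]]
-0.038 [[313. 283.]]
-0.045 [[306. 279.]]
ball [[453. 276.]]
ball [[375. 236.]]
```

View pics/w11.png

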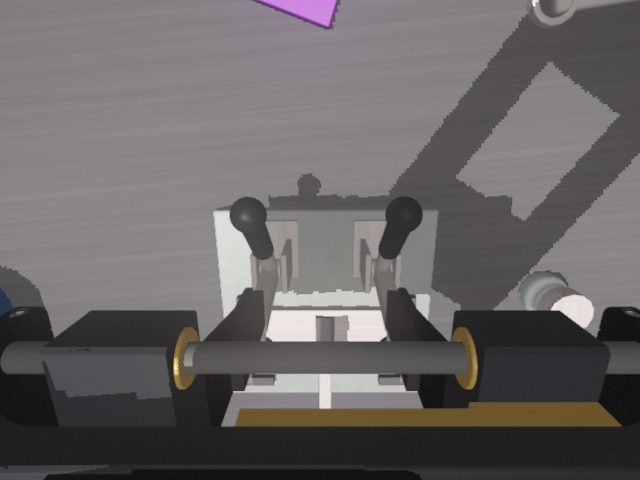

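```bash
python3 - <<'E'
from go import *
from h import *
f=robot.grab_frame("wrist"); s=robot.read_state();p=np.array(s["tcp_pos"]);R=Rn.from_quat(s["tool_rot"]).as_matrix()
for x in (-.0305,-.038,-.045):
  for y in (-.0095,.0095):
   print(x,y,[proj(f,p+R@[x,y,z])[0].round().tolist() for z in (.008,-.002,-.012,-.022,-.03)])
crop(f,200,250,330,350,6,"pics/w12.png")
g=robot.grab_frame("scene"); crop(g,170,140,270,240,7,"pics/s12.png")
for z in (.008,-.002,-.012,-.022,-.03): print(z,[((proj(g,p+R@[x,0,z])[0]-[170,140])*7).round().tolist() for x in (-.038,.038)])
E
```

```text
-0.0305 -0.0095 [[272.0, 273.0], [269.0, 280.0], [266.0, 288.0], [263.0, 297.0], [260.0, 305.0]]
-0.0305 0.0095 [[273.0, 304.0], [271.0, 313.0], [268.0, 322.0], [265.0, 332.0], [262.0, 341.0]]
-0.038 -0.0095 [[258.0, 273.0], [255.0, 280.0], [251.0, 288.0], [247.0, 297.0], [243.0, 305.0]]
-0.038 0.0095 [[260.0, 304.0], [257.0, 313.0], [253.0, 322.0], [249.0, 332.0], [246.0, 341.0]]
-0.045 -0.0095 [[245.0, 273.0], [241.0, 280.0], [237.0, 288.0], [232.0, 297.0], [228.0, 305.0]]
-0.045 0.0095 [[248.0, 304.0], [244.0, 313.0], [240.0, 322.0], [235.0, 332.0], [231.0, 341.0]]
0.008 [[267.0, 494.0], [401.0, 570.0]]
-0.002 [[263.0, 467.0], [397.0, 542.0]]
-0.012 [[258.0, 440.0], [393.0, 514.0]]
-0.022 [[254.0, 412.0], [389.0, 485.0]]
-0.03 [[250.0, 389.0], [386.0, 462.0]]
```

View pics/w12.png

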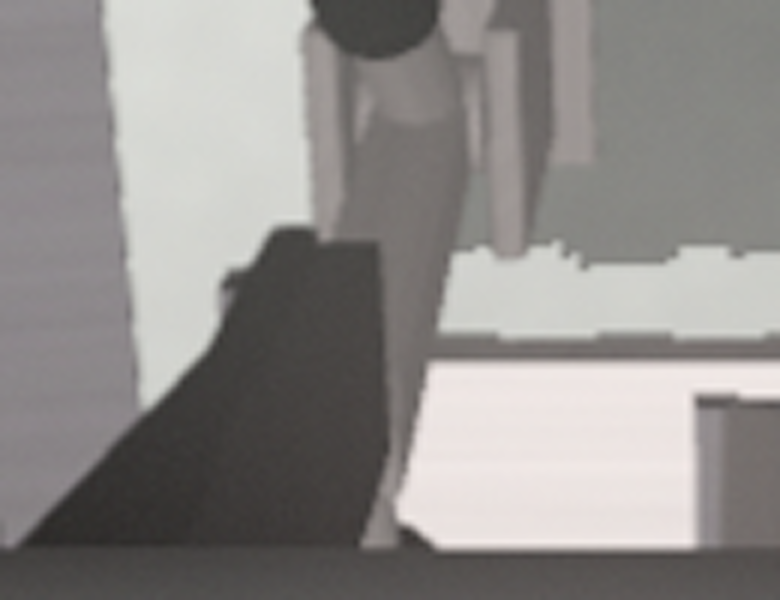

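View pics/s12.png

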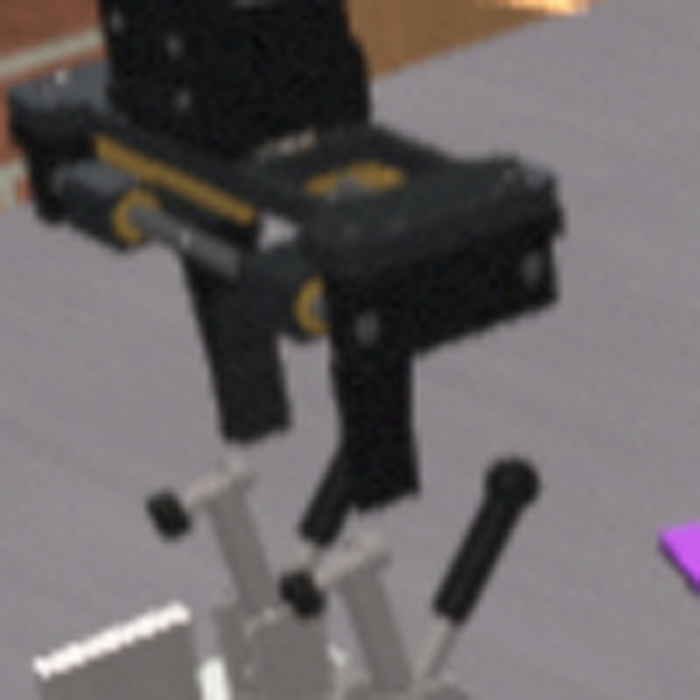

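```bash
python3 -m pendant '[[0,0,-15,0],[0,-20,-5,0],[0,-30,0,0],[0,-30,0,0],[0,-10,0,0],[0,0,0,0],[0,0,15,0],[0,0,15,0],[0,0,8,0],[0,0,0,0],[0,0,0,0]]'; python3 - <<'E'
from go import *
J=np.load("J.npy"); x,y=frame(J,-.145,0.0005);delta(x,y,.083,J[2]+np.pi/2)
E
```

```text
time: 16.73
tcp_pos: [0.3999, -0.2491, 0.0837]
tool_rot: [0.737, 0.675, 0.0, -0.0]
force: [0.6, -0.4, 0.1]
width: 0.0609
t 16.73 pos [ 0.3999 -0.2491  0.0837] psi 1.483 tilt -1.0 w 0.0609 F [ 0.6 -0.4  0.1]
shift now [-0.5 24.5  0.7] n>= 0.6 | twist -0.0002 n>= 0.0 | shift after twist [-0.5 24.5  0.7]
```

```bash
python3 -m pendant '[[-0.5,10,0.5,0],[0,10,0,0],[0,8,0,0],[0,6,0,0],[0,5,0,0],[0,5,0,0]]'; python3 - <<'E'
from go import *
J=np.load("J.npy"); x,y=frame(J,-.085,0.0005);delta(x,y,.083,J[2]+np.pi/2)
f=robot.grab_frame("scene"); crop(f,130,140,290,300,4,"pics/s13.png")
E
```

```text
time: 17.23
tcp_pos: [0.4345, -0.2558, 0.0858]
tool_rot: [0.737, 0.676, -0.009, -0.007]
force: [-38.7, -7.1, 32.6]
width: 0.0613
t 17.23 pos [ 0.4345 -0.2558  0.0858] psi 1.4851 tilt -0.99975 w 0.0613 F [-38.7  -7.1  32.6]
shift now [ 3.1 49.5  1.7] n>= 1.2 | twist 0.0019 n>= 0.0 | shift after twist [ 3.2 49.4  2.8]
```

View pics/s13.png

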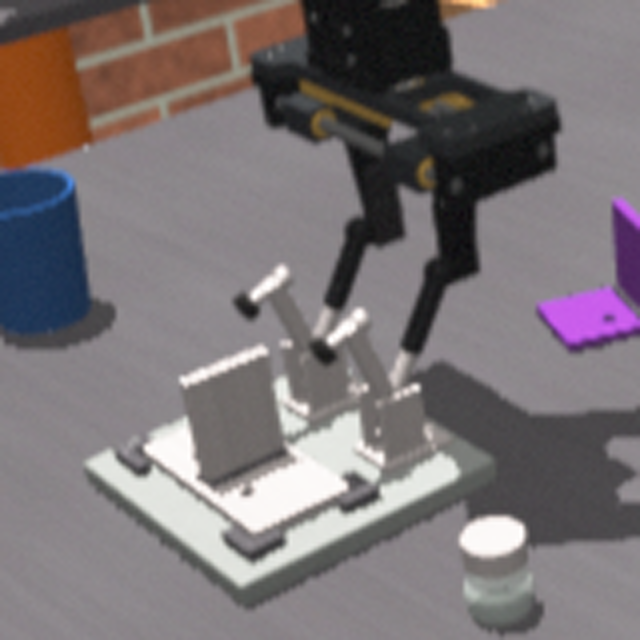

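```bash
python3 -m pendant '[[0,-12,0,0],[0,-12,0,0],[0,0,10,0],[0,0,10,0],[0,0,0,0],[0,0,0,0]]'; python3 - <<'E'
from go import *
J=np.load("J.npy"); x,y=frame(J,-.145,0.0005);delta(x,y,.066,J[2]+np.pi/2)
f=robot.grab_frame("scene"); crop(f,130,140,290,300,4,"pics/s14.png")
E
```

```text
time: 17.78
tcp_pos: [0.4198, -0.251, 0.0625]
tool_rot: [0.737, 0.675, 0.0, -0.001]
force: [-0.5, -0.8, 0.6]
width: 0.061
t 17.78 pos [ 0.4198 -0.251   0.0625] psi 1.4832 tilt -1.0 w 0.061 F [-0.5 -0.8  0.6]
shift now [-0.3  4.5 -3.5] n>= 0.1 | twist 0.0 n>= 0.0 | shift after twist [-0.3  4.5 -3.5]
```

View pics/s14.png

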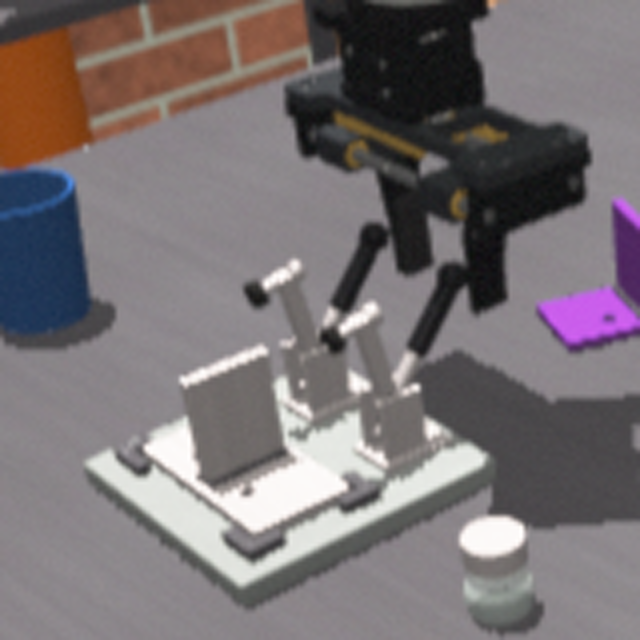

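```bash
python3 -m pendant '[[0,4,0,0],[0,4,0,0],[0,4,-1,0],[0,4,-1,0],[0,4,-2,0],[0,4,-2,0]]'; python3 -m pendant '[[0,4,-2,0],[0,4,-1,0],[0,4,-1,0],[0,4,-1,0],[0,4,-1,0],[0,4,0,0]]';python3 - <<'E'
from go import *
J=np.load("J.npy"); x,y=frame(J,-.085,0.0005);delta(x,y,.08,J[2]+np.pi/2)
f=robot.grab_frame("scene"); crop(f,130,140,290,300,4,"pics/s15.png")
E
```

```text
time: 18.33
tcp_pos: [0.4381, -0.2535, 0.0702]
tool_rot: [0.737, 0.676, -0.004, -0.005]
force: [-20.3, 1.8, 15.8]
width: 0.0613
time: 18.83
tcp_pos: [0.4677, -0.2562, 0.0763]
tool_rot: [0.737, 0.675, -0.0, 0.0]
force: [-2.7, -0.4, 3.1]
width: 0.0608
t 18.83 pos [ 0.4677 -0.2562  0.0763] psi 1.4829 tilt -1.0 w 0.0608 F [-2.7 -0.4  3.1]
shift now [ 0.7 16.3 -3.7] n>= 0.4 | twist -0.0003 n>= 0.0 | shift after twist [ 0.7 16.3 -3.7]
```

View pics/s15.png

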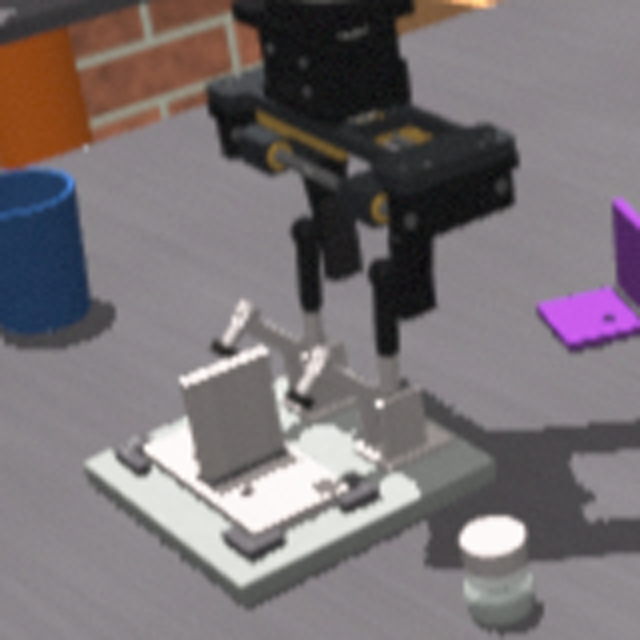

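Both handles are nearly upright; a bit further.

```bash
python3 -m pendant '[[0,4,-1,0],[0,5,0,0],[0,5,0,0],[0,5,0,0],[0,5,0,0],[0,0,0,0],[0,0,0,0],[0,0,0,0]]';python3 - <<'E'
from go import *
J=np.load("J.npy"); x,y=frame(J,-.085,0.0005);delta(x,y,.08,J[2]+np.pi/2)
f=robot.grab_frame("scene"); crop(f,130,140,290,300,4,"pics/s16.png")
E
```

```text
time: 19.55
tcp_pos: [0.4911, -0.2577, 0.0762]
tool_rot: [0.737, 0.675, -0.0, -0.0]
force: [-0.1, 0.3, -0.1]
width: 0.061
t 19.55 pos [ 0.4911 -0.2577  0.0762] psi 1.483 tilt -1.0 w 0.061 F [-0.1  0.3 -0.1]
shift now [ 0.1 -7.2 -3.8] n>= 0.2 | twist -0.0002 n>= 0.0 | shift after twist [ 0.1 -7.2 -3.8]
```

View pics/s16.png

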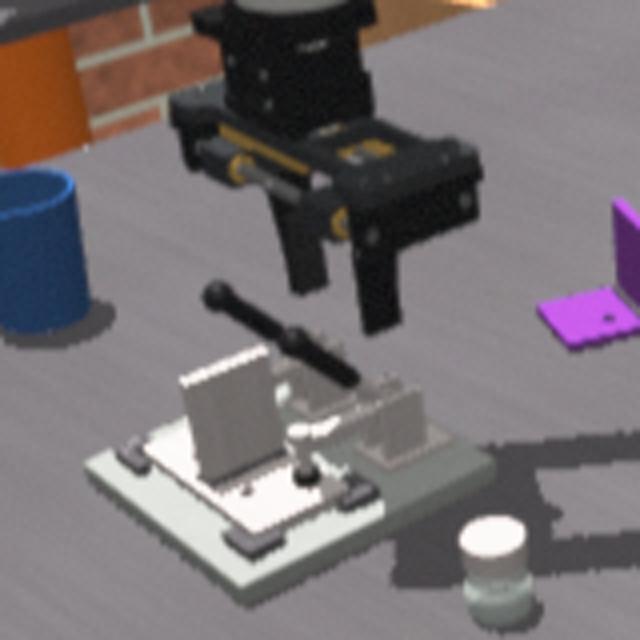

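```bash
python3 -m pendant '[[0,0,-20,0],[0,0,-30,0],[0,0,-30,0],[0,0,-30,0],[0,0,-20,0],[0,0,0,0]]' 0;python3 - <<'E'
from go import *
W=np.load("W.npy"); delta(W[0],W[1],.2,W[2]+np.pi/2)
E
```

```text
time: 20.1
tcp_pos: [0.4936, -0.2596, 0.2125]
tool_rot: [0.738, 0.675, 0.001, 0.005]
force: [0.4, 0.3, 0.9]
width: 0.0857
t 20.1 pos [ 0.4936 -0.2596  0.2125] psi 1.4827 tilt -0.99996 w 0.0857 F [0.4 0.3 0.9]
shift now [ 437.6 -178.6    8.9] n>= 11.5 | twist -0.0439 n>= 0.4 | shift after twist [ 444.9 -159.2   12.5]
```

```bash
python3 -m pendant '[[0,0,0,-0.044],[37,-13.2,0,0],[37,-13.2,0,0],[37,-13.2,0,0],[37,-13.2,0,0],[37,-13.2,0,0],[37,-13.2,0,0],[37,-13.2,0,0],[37,-13.2,0,0],[37,-13.2,0,0],[37,-13.2,0,0],[37,-13.2,0,0]]';python3 - <<'E'
from go import *
W=np.load("W.npy"); delta(W[0],W[1],.2,W[2]+np.pi/2)
f=robot.grab_frame("top"); crop(f,385,160,505,280,5,"pics/t16.png")
E
```

```text
time: 21.1
tcp_pos: [0.3627, 0.1566, 0.2059]
tool_rot: [0.723, 0.691, 0.0, 0.0]
force: [1.3, -0.3, -0.2]
width: 0.087
t 21.1 pos [0.3627 0.1566 0.2059] psi 1.5263 tilt -1.0 w 0.087 F [ 1.3 -0.3 -0.2]
shift now [ 34.9 -10.    5.9] n>= 0.9 | twist -0.0003 n>= 0.0 | shift after twist [ 34.9 -10.    5.9]
```

View pics/t16.png

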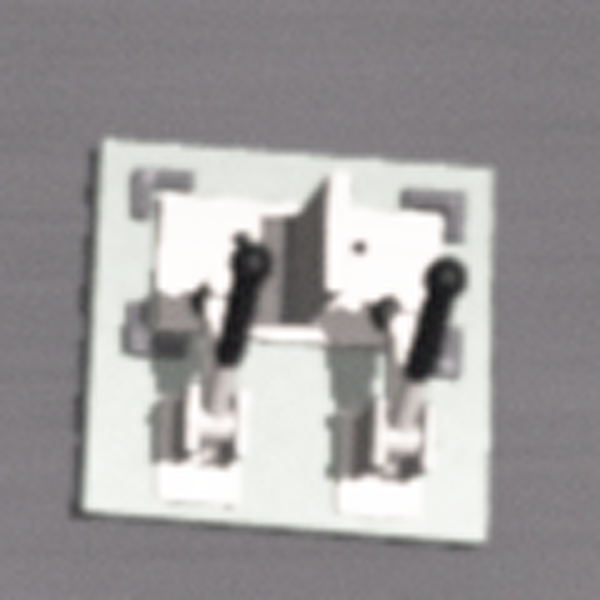

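```bash
python3 -m pendant '[[33,-10,0,0],[0,0,0,0],[0,0,0,0],[0,0,0,0]]';python3 - <<'E'
from go import *
W=np.load("W.npy")
f=robot.grab_frame("wrist"); cv2.imwrite("pics/w17.png",f["frame"])
for a,b in((-.03,.06),(-.03,-.06),(.03,-.06),(.03,.06)): print("br",proj(f,[*frame(W,a,b),.008])[0].round())
delta(W[0],W[1],.03,W[2]+np.pi/2)
E
```

```text
time: 21.48
tcp_pos: [0.3553, 0.1881, 0.2059]
tool_rot: [0.722, 0.692, -0.001, 0.0]
force: [-0.0, 0.1, 0.9]
width: 0.087
br [387. 186.]
br [272. 186.]
br [274. 241.]
br [384. 242.]
t 21.53 pos [0.3556 0.1877 0.206 ] psi 1.5261 tilt -1.0 w 0.087 F [ 0.2 -0.4  0. ]
shift now [  4.2  -1.4 176. ] n>= 4.3 | twist -0.0005 n>= 0.0 | shift after twist [  4.1  -1.5 176. ]
```

View pics/w17.png

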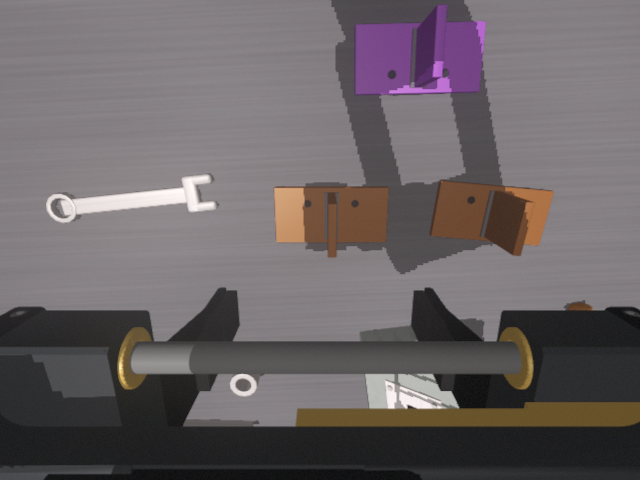

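```bash
python3 -m pendant '[[4,-1.5,0,0],[0,0,30,0],[0,0,35,0],[0,0,35,0],[0,0,30,0],[0,0,20,0],[0,0,12,0],[0,0,8,0],[0,0,4,0],[0,0,0,0],[0,0,0,0]]';python3 go.py .3543 .1919 .03 1.5266
```

```text
time: 22.45
tcp_pos: [0.355, 0.1926, 0.0331]
tool_rot: [0.723, 0.691, 0.0, 0.0]
force: [-0.1, 0.1, -0.7]
width: 0.0867
t 22.45 pos [0.355  0.1926 0.0331] psi 1.526 tilt -1.0 w 0.0867 F [-0.1  0.1 -0.7]
shift now [-0.7 -0.7  3.1] n>= 0.1 | twist -0.0006 n>= 0.0 | shift after twist [-0.7 -0.7  3.1]
```

```bash
python3 -m pendant '[[0,0,0,0],[0,0,0,0],[0,0,0,0],[0,0,0,0],[0,0,0,0],[0,0,0,0],[0,0,0,0],[0,0,0,0],[0,0,0,0],[0,0,0,0],[0,0,0,0],[0,0,0,0]]' 255 60;python3 -m pendant '[[0,0,0,0],[0,0,0,0],[0,0,0,0],[0,0,0,0],[0,0,0,0],[0,0,0,0]]'; python3 - <<'E'
from go import *
B=np.load("B.npy"); x,y=frame(B,-.072,.095); delta(x,y,.127,B[2])
E
```

```text
time: 23.45
tcp_pos: [0.3542, 0.1927, 0.0324]
tool_rot: [0.722, 0.691, -0.0, -0.0]
force: [0.0, -0.2, 0.0]
width: 0.0152
time: 23.95
tcp_pos: [0.3543, 0.1929, 0.0325]
tool_rot: [0.722, 0.691, 0.0, -0.0]
force: [-0.5, 1.8, -1.2]
width: 0.0076
t 23.95 pos [0.3543 0.1929 0.0325] psi 1.5268 tilt -1.0 w 0.0076 F [-0.5  1.8 -1.2]
shift now [  6.3 133.5 -94.5] n>= 4.0 | twist -0.1379 n>= 1.1 | shift after twist [-12.2 133.  -94.5]
```

```bash
python3 -m pendant '[[0,0,-15,0],[0,0,-25,0],[0,0,-30,0],[0,0,-20,0],[0,0,-7,0],[0,0,0,-0.069],[0,0,0,-0.069],[0,0,0,0],[0,0,0,0]]'; python3 - <<'E'
from go import *
B=np.load("B.npy"); x,y=frame(B,-.072,.098); delta(x,y,.1295,B[2])
f=robot.grab_frame("wrist"); cv2.imwrite("pics/w18.png",f["frame"])
f=robot.grab_frame("scene"); crop(f,330,190,530,440,3,"pics/s18.png")
E
```

```text
time: 24.7
tcp_pos: [0.353, 0.1921, 0.1279]
tool_rot: [0.674, 0.739, -0.001, -0.001]
force: [-0.6, -0.4, -5.9]
width: 0.0079
t 24.7 pos [0.353  0.1921 0.1279] psi 1.6627 tilt -1.0 w 0.0079 F [-0.6 -0.4 -5.9]
shift now [-11.2 131.4  -2. ] n>= 3.2 | twist -0.002 n>= 0.0 | shift after twist [-11.5 131.4  -1.6]
```

View pics/s18.png

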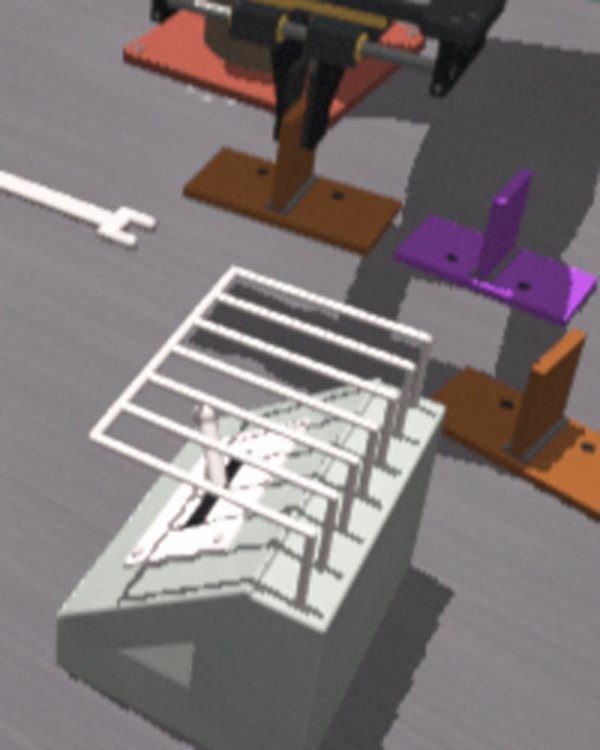

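View pics/w18.png

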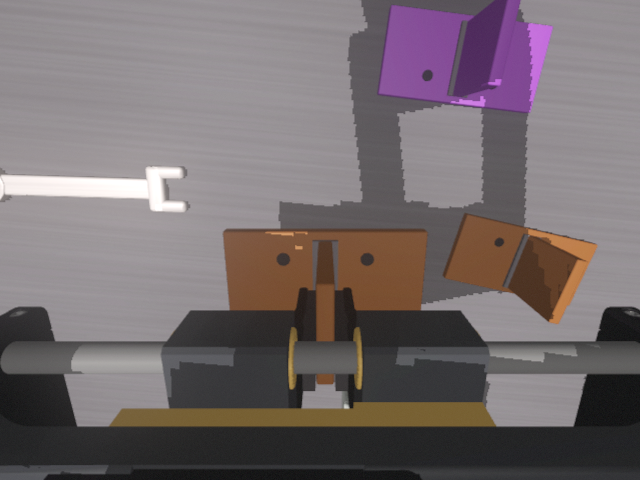

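```bash
python3 -m pendant '[[-11.5,0,-1,0],[0,20,0,0],[0,30,0,0],[0,30,0,0],[0,25,0,0],[0,15,0,0],[0,10,0,0],[0,0,0,0],[0,0,0,0]]'; python3 - <<'E'
from go import *
for i in range(3): f=robot.grab_frame("scene")
B=np.load("B.npy"); x,y=frame(B,-.072,.06); delta(x,y,.1295,B[2])
crop(f,330,190,530,440,3,"pics/s19.png")
s=robot.read_state();p=s["tcp_pos"]
for z in (.0,.008): print([((proj(f,[*frame([p[0],p[1],B[2]],a,b),p[2]-.0325+z])[0]-[330,190])*3).round().tolist() for a,b in((.06,.03),(.06,-.03),(-.06,-.03),(-.06,.03))])
t=frame(B,-.0205,.0215); print("tip",(proj(f,[*t,.0994])-[330,190])*3)
E
```

```text
time: 25.55
tcp_pos: [0.4839, 0.1932, 0.1296]
tool_rot: [0.673, 0.739, -0.001, -0.001]
force: [0.4, -0.2, -6.9]
width: 0.0077
t 25.7 pos [0.4834 0.1934 0.13  ] psi 1.6649 tilt -1.0 w 0.0077 F [-0.4  0.4 -6.5]
shift now [-0.6 39.4  0.5] n>= 1.0 | twist 0.0002 n>= 0.0 | shift after twist [-0.6 39.4  0.5]
[[305.0, 311.0], [261.0, 370.0], [63.0, 293.0], [115.0, 242.0]]
[[307.0, 299.0], [262.0, 359.0], [63.0, 282.0], [115.0, 231.0]]
tip [[204.79580259 413.67094265]]
```

View pics/s19.png

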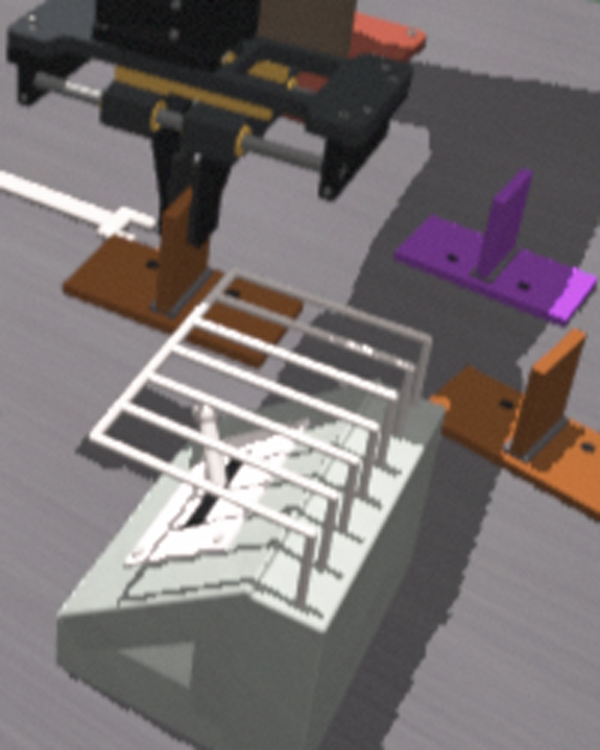

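```bash
python3 -m pendant '[[0,12,0,0],[0,12,0,0],[0,8,0,0],[0,5,0,0],[0,3,0,0],[0,3,0,0],[0,3,0,0],[0,3,0,0]]'; python3 - <<'E'
from go import *
f=robot.grab_frame("scene")
B=np.load("B.npy"); x,y=frame(B,-.072,.02); delta(x,y,.1295,B[2])
crop(f,330,190,530,440,3,"pics/s20.png")
E
```

```text
time: 26.37
tcp_pos: [0.5285, 0.1966, 0.1293]
tool_rot: [0.672, 0.74, -0.005, -0.003]
force: [-17.1, -6.9, 4.4]
width: 0.0076
t 26.42 pos [0.5289 0.1966 0.1292] psi 1.6664 tilt -0.99993 w 0.0078 F [-13.2  -4.5   1.1]
shift now [ 0.4 33.9 -0.6] n>= 0.8 | twist 0.0018 n>= 0.0 | shift after twist [ 0.5 33.9 -0.3]
```

View pics/s20.png

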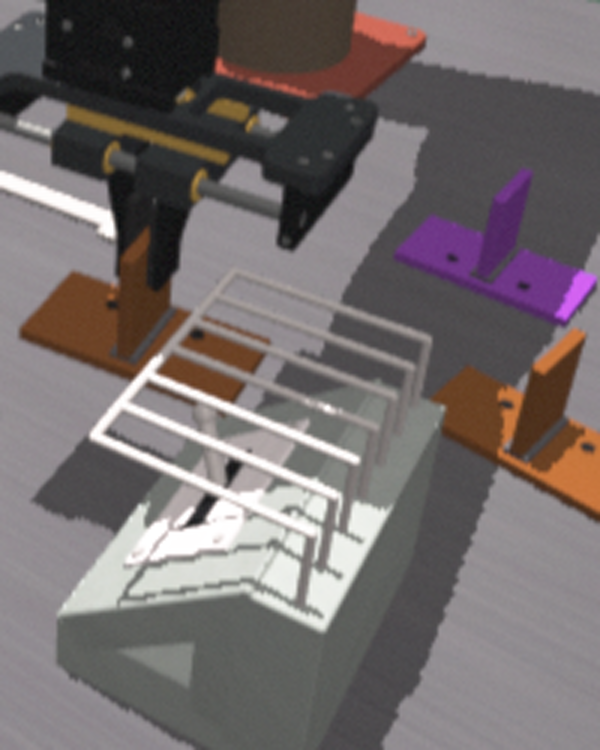

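```bash
python3 -m pendant '[[0,3,0,0],[0,3,0,0],[0,3,0,0],[0,3,0,0]]';  python3 -m pendant '[[0,3,0,0],[0,3,0,0],[0,3,0,0],[0,3,0,0]]'; python3 - <<'E'
from go import *
f=robot.grab_frame("scene")
B=np.load("B.npy"); x,y=frame(B,-.072,.02); delta(x,y,.1295,B[2])
crop(f,330,190,530,440,3,"pics/s21.png")
E
```

```text
time: 26.75
tcp_pos: [0.5434, 0.1985, 0.129]
tool_rot: [0.673, 0.74, -0.002, -0.001]
force: [-1.7, -0.9, -7.4]
width: 0.0075
time: 27.08
tcp_pos: [0.5583, 0.2005, 0.131]
tool_rot: [0.673, 0.74, 0.001, 0.0]
force: [0.8, -0.5, -5.3]
width: 0.0076
t 27.13 pos [0.5588 0.2005 0.131 ] psi 1.6646 tilt -1.0 w 0.0075 F [ 0.3 -0.2 -6.2]
shift now [-0.6  3.7  1.5] n>= 0.1 | twist -0.0 n>= 0.0 | shift after twist [-0.6  3.7  1.5]
```

View pics/s21.png

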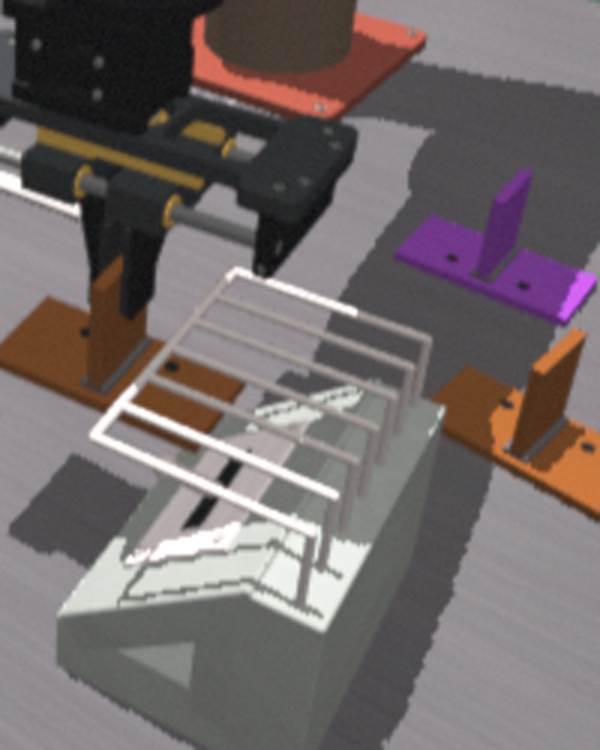

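```bash
python3 -m pendant '[[0,-10,0,0],[0,-20,0,0],[0,-30,0,0],[0,-30,0,0],[0,-30,0,0],[0,-30,0,0],[0,-30,0,0],[0,-20,0,0],[0,0,0,0]]'; python3 - <<'E'
from go import *
f=robot.grab_frame("scene")
W=np.load("W.npy"); B=np.load("B.npy"); delta(W[0],W[1],.04,W[2]+np.pi/2)
t=frame(B,-.0205,-.0215); print("tip on",(proj(f,[*t,.0994])-[340,260])*4)
crop(f,340,260,480,410,4,"pics/s22.png")
g=robot.grab_frame("top"); crop(g,125,145,225,260,5,"pics/t22.png"); print("tip on",(proj(g,[*t,.0994])-[125,145])*5)
for n in ("scene","top"): print([(r["p"],r["uv"]) for r in robot.regions_of(n,"switch_tip")])
E
```

```text
time: 27.88
tcp_pos: [0.3544, 0.1813, 0.1298]
tool_rot: [0.673, 0.74, -0.001, -0.001]
force: [-0.6, -0.1, -6.9]
width: 0.0075
t 27.93 pos [0.3571 0.1816 0.1306] psi 1.6657 tilt -1.0 w 0.0073 F [-0.1  0.4 -5.9]
shift now [10.4 -1.9 90.6] n>= 2.2 | twist 0.1391 n>= 1.1 | shift after twist [10.1 -3.2 90.6]
tip on [[180.31253891 340.41586274]]
tip on [[333.02182642 227.22678387]]
[(0.4, [388.1, 342.3]), (0.25, [419.1, 374.9])]
[]
```

View pics/s22.png

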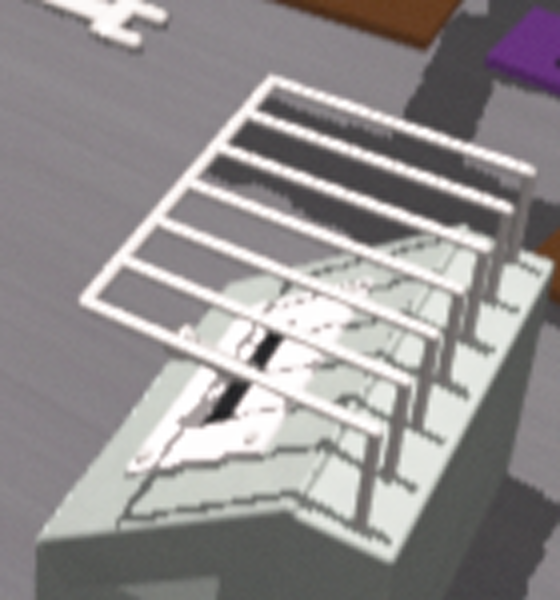

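View pics/t22.png

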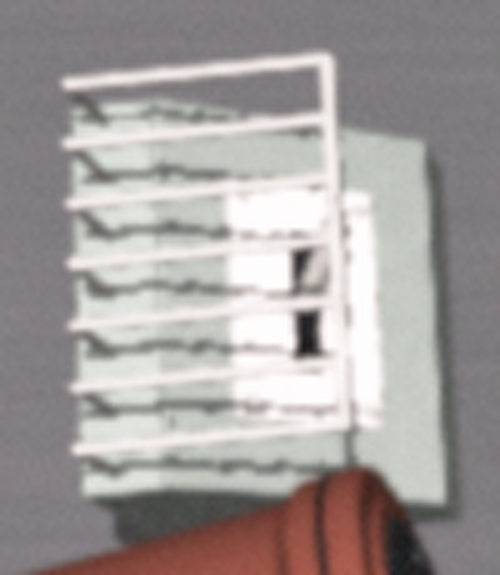

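```bash
python3 -m pendant '[[10,-3,0,0],[0,0,20,0],[0,0,30,0],[0,0,25,0],[0,0,12,0],[0,0,5,0],[0,0,2,0],[0,0,0,0],[0,0,0,0],[0,0,0,0]]'
```

```text
time: 28.92
tcp_pos: [0.3558, 0.1915, 0.0377]
tool_rot: [0.673, 0.74, 0.001, 0.001]
force: [0.4, -0.8, -6.0]
width: 0.0076
```

```bash
python3 -m pendant '[[0,0,2,0],[0,0,1,0],[0,0,1,0],[0,0,0,0],[0,0,0,0]]';  python3 -m pendant '[[0,0,1,0],[0,0,0.5,0],[0,0,0,0]]'
```

```text
time: 29.33
tcp_pos: [0.3545, 0.1912, 0.0325]
tool_rot: [0.673, 0.74, 0.0, 0.0]
force: [-1.1, 0.8, -6.4]
width: 0.0073
time: 29.58
tcp_pos: [0.3545, 0.1912, 0.0325]
tool_rot: [0.673, 0.74, -0.0, -0.0]
force: [-7.8, -3.1, 12.5]
width: 0.0076
```

Down. Release and retreat.

```bash
python3 -m pendant '[[0,0,-0.5,0],[0,0,0,0],[0,0,0,0],[0,0,0,0],[0,0,0,0],[0,0,0,0],[0,0,0,0],[0,0,0,0],[0,0,0,0]]' 140 20;  python3 -m pendant '[[0,0,-10,0],[0,0,-30,0],[0,0,-30,0],[0,0,-30,0],[0,0,-30,0],[0,0,-30,0],[0,0,0,0],[0,0,0,0],[0,0,0,0]]'; python3 - <<'E'
from go import *
f=robot.grab_frame("scene"); cv2.imwrite("pics/s23.png",f["frame"])
g=robot.grab_frame("top"); cv2.imwrite("pics/t23.png",g["frame"])
s=robot.read_state(); print(s["tcp_pos"],s["width"],s["force"])
E
```

```text
time: 30.33
tcp_pos: [0.3543, 0.1912, 0.0314]
tool_rot: [0.673, 0.74, -0.0, -0.0]
force: [-1.0, -0.4, 1.2]
width: 0.0391
time: 31.08
tcp_pos: [0.3541, 0.1911, 0.1914]
tool_rot: [0.673, 0.74, 0.0, 0.0]
force: [0.5, -0.3, -0.8]
width: 0.0396
[0.3533851  0.19085293 0.19015431] 0.03929590335579108 [ 1.14851664  0.00797642 -0.91739159]
```

View pics/s23.png

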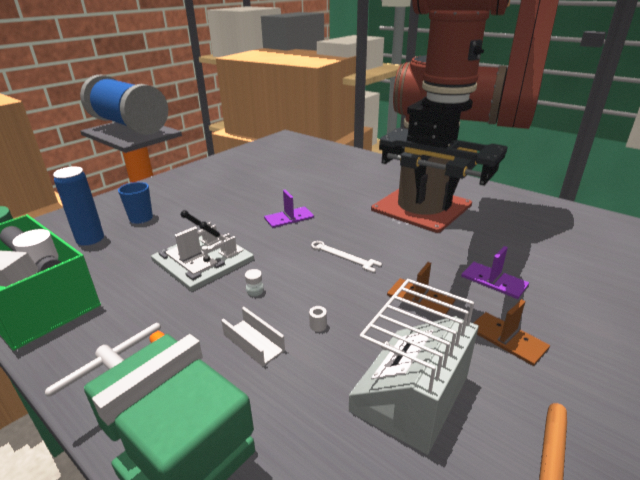

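View pics/t23.png

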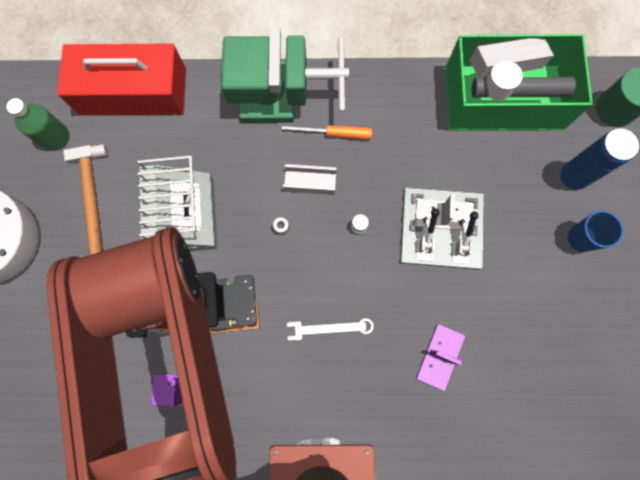

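```bash
python3 - <<'E'
from station import robot
robot.close_job(); print(robot.read_state()["time"])
E
```

```text
the job is handed in; nothing more can be done
the job is handed in; nothing more can be done
```

The job is done and handed in at about 31 s: the bracket is in the jig, both clamps are shut on it, and the switch is on. I checked all of this only from the camera pictures. I never read the joint angles or the exact bracket pose, and handing in gave no verdict.

- **Bracket:** I gripped it by the fin, set it between the four stops and let go. Afterwards the wrist, scene and top pictures showed it flat and inside the stops.
- **Clamps:** I pushed both handles over together with the open fingertips. The first push went over the balls and the second caught them too high, reading about 38 N sideways and 33 N up at the wrist. The open fingertips sit about 13–20 mm higher than the description says, so I backed off, lowered the tool and pushed again. Both pads then snapped down onto the flange.
- **Switch:** The moves offered could not tilt the tool. I gripped the loose brown look-alike bracket, slid its flange in under the guard from the open side and pushed the lever over. I then put that bracket back where it had been. The lever ball now shows within about 2 pixels of where "on" should be. The `switch_tip` detector found it only weakly in the scene view (0.4) and not at all in the top view.

In the last pictures the channel, socket, jar and screwdriver are where they started. The gripper was clear of everything, with no force on it beyond about 1 N of sensor noise.

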